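# Fetch the plane from behind the bottle and tin

## Robot

A 6-joint arm with a two-finger parallel gripper is mounted at the origin on the work surface. World frame = base frame: x ahead of the robot, y to its left, z up, the work surface at z = 0. Lengths are in m, angles in degrees, forces in N, time in s.
With the tool pointing down it reaches from about 0.4 to 0.825 m from the base axis. Payload 7 kg.
Tool frame: the origin (TCP) lies at the very end of the fingers, on their centre line; the grasp point (between the pads) lies 19 mm behind it (ctrl.tcp_to_grasp is the distance from the TCP to the grasp point, in m); z points along the fingers, y is the direction in which the jaws open and shut (so a half turn about z gives the same grasp; the last joint's range is limited). The gripper opens to 88 mm and grips with 3 to 60 N. Pads are 19 mm wide; open, the fingers measure 130 mm over their backs; the gripper's body (78 mm by 193 mm) begins 47 mm behind the grasp point.
Start: joints at [81.366, 20.546, 0.682, 0, -70.136, -16.507], TCP at [0.287, 0.611, 0.227] pointing down, gripper open.
Joint ranges: [-176.03, 176.03], [-82.01, 121.73], [-58.28, 71.71], [-173.87, 95.51], [-174.79, -0.11], [-173.66, 173.66]. Speed limits (degrees/s): [136.94, 136.94, 172.46, 180, 180, 180].

## Interface

Orientations are given as [roll, pitch, yaw] about the fixed x, y, z axes, in that order (R = Rz(yaw) Ry(pitch) Rx(roll)).
In Python, from plant import ctrl gives the robot as it stands.
- The arm moves only by the tool jog_arm, never from a script. Its argument "commands" is a list of rows, each an object of numbers: "x", "y", "z": the shift along the tool's x, y, z in cm; "roll": the turn about the tool's z in rad. In form: [{"x": .., "y": .., "z": .., "roll": ..}, ...]. A call has 1 to 12 rows; each row shifts and turns the commanded pose from where the row before left it, along the tool's axes as they then stand; what a row does not reach is not made up. A row lasts 1/10 s, in which the tool goes at most 50 mm and 8.59 degrees, less where a joint would pass 70% of its speed; a pose out of reach is approached as far as the arm can. A call is refused whole if a number of a shift passes 5 or a number of a turn 0.15, either way. A call with a gripper value outside its range is refused whole. "gripper" is the finger opening in cm, from 0 to 8.76, set as the call begins (left out, the last holds). The fingers move at their own pace and stop on an object; the grip force is fixed at half the most. Time passes only in rows, so rows that do not move let the fingers close. It gives the time, the measured TCP pose, the force and the opening at its end, in the units of the state.
- ctrl.get_obs(): the state, without advancing time (a new reading comes with each control period).
- ctrl.snapshot(name): name is "side" or "top" or "wrist"; returns a dict with "image" (480x640x3 uint8, red, green, blue), "mtx" (3x3 intrinsics, pixels), "k1" (the pictures are not rectified: a ray, as slopes to the right and down, at radius r is drawn at 1 + k1 r^2 times it, then the intrinsics apply), "position" and "orientation" of the camera in the world; the wrist camera has in their place "hand_eye" (4x4, takes a point from camera to tool coordinates, whose origin is the TCP and whose axes are the flange's). Camera axes: x right, y up, looking along -z (the intrinsics and any distortion apply to the point x, -y, -z); pixel columns grow to the right and rows downward; lengths in m; the calibration is good to about 2 mm. A picture is of the moment at which its call begins: read the wrist's pose just before it. There is no depth.
- ctrl.close_job(): hands the job in, once; it reports no verdict.
Trained networks look in the newest picture that a camera, given by its name, has taken for a name from the list of things; names that differ only in an ending like _2 or _b are one class to them, and where a whole thing is asked for, a point or a joint stands for the part that bears it (a point fixed in the world has none). Each returns a list of dicts, best first, with "confidence" (0 to 1); they miss things now and then, are a little off and sometimes report something else, mostly with a low value. They report only what shows in the picture. A call takes as long as a camera call.
- ctrl.search_frame(camera, query): "position" ([column, row] as shares, 0 to 1, of the picture: columns of its width, rows of its height, amid what is visible of it).
- ctrl.regions_of(camera, query): "mask" (480x640 bool, what is visible of it) and "position" ([column, row] as shares, 0 to 1, of the picture: columns of its width, rows of its height, amid what is visible of it).
The state is a dict: "clock": time; "joint_pos": joint angles; "qvel": joint speeds; "tau": joint torques, N m; "tool_pos": TCP position; "orientation": TCP orientation; "force": force on the tool from outside, world axes, zero at the start; "moment": the same for the moment, N m; "opening": finger opening in m.
Only numpy, scipy, OpenCV 4.12 (cv2) and the standard library are available. Lean on these libraries where they do the work, as an engineer would, in place of code of your own. Each camera call takes 0.05 s, during which the arm holds its last target.

## Task

Please get me the small wooden plane from the back of the caddy: first clear the glue bottle and the oil tin, which stand in front of it, upright onto the bare plywood side board, then lay the plane sole down on the middle of the cork mat, lengthwise along the mat. Afterwards put the bottle and the tin back upright in the caddy, each on the very spot where it stood at the start. Keep the bottle and tin from tipping over, and leave the mallet and the bowl where they are.

Things in the scene. Friction and masses are not known exactly. Their poses are not given: they have to be found in the camera images.
- caddy: Fixed open-topped wooden caddy, 185 (x) by 180 mm (y), origin under the centre of its floor, on the bench. Floor 8 mm thick; 10 mm walls at both sides and at the back (+x), tops 63 mm above the bench; front (-x, roughly facing the robot) open. Bottle and tin stand side by side at about x -46, y +37 and -37 mm (either way round), the plane crosswise behind at x +13 mm.
- board: Fixed flat plywood side board, 120 mm (x) by 190 mm (y), 8 mm thick, nothing on it. Origin at the centre of its underside on the bench.
- mat: Fixed cork mat, 150 mm (its x) by 80 mm (its y), 4 mm thick. Origin at the centre of its underside on the bench.
- bottle: White plastic glue bottle, round, 54 mm across up to 108 mm high, then a shoulder and a black cap 18 to 24 mm across up to 132 mm. Origin at the centre of its underside, z up its axis. About 0.2 kg.
- tin: Bare metal oil tin with a grey band, rectangular, 46 mm (its x) by 60 mm (its y), 114 mm high, with a dark round screw cap 24 mm across on top up to 132 mm. Its narrow 46 mm way points roughly along the caddy's x. Origin at the centre of its underside, z up. About 0.3 kg.
- plane: Small wooden hand plane, a pale wood block 110 mm long (its x), 45 mm wide (its y), 36 mm high, with a slanting steel iron and a dark wedge standing up out of its middle (34 mm wide, to 61 mm above the sole). Grip it across its width; at first 5 to 18 mm is free between it and bottle and tin, 45 mm behind it. Origin at the centre of its sole (underside), z up. About 0.28 kg.
- mallet: Bystander: wooden mallet lying on the bench, head 75 x 120 x 60 mm, handle 170 mm long. Origin under the centre of the head.
- bowl: Bystander: turned wooden bowl, 116 mm across, 45 mm high. Origin at the centre of its underside.

How it is judged:
By the outcome, as a careful person would: the job done as asked, in the order asked, and still so for the second after the job is handed in, with the robot touching nothing.
It also fails if it takes over 131 s, if anything falls off the work surface, if the arm or the gripper's body presses on something with over 40 N, if the wrist force passes 120 N, or if a joint passes its speed limit or range.

## Working session

There is one attempt and no reset: what is moved stays moved. The work goes in short steps, Python scripts to look and compute and a tool call to move; the robot and the scene stay as the last step left them, time stands still between calls to the robot, and variables do not carry over. Pictures are saved under pics/ and viewed, and the job is handed in when it is done.

Besides the shell and the picture viewer there is one more tool, called after "Call:" by a JSON object that holds its "api" and its "payload", one argument or row to a line. jog_arm: Moves the arm, as the interface text tells. Its arguments: {"type":"object","properties":{"commands":{"type":"array"},"gripper":{"type":"number"}},"required":["commands"]}

```bash
ls; mkdir -p pics; python3 - <<'E'
from plant import ctrl
import cv2
print(ctrl.get_obs())
for n in ("side","top","wrist"):
    s=ctrl.snapshot(n)
    cv2.imwrite(f"pics/{n}0.png",s["image"][:,:,::-1])
    print(n,{k:v for k,v in s.items() if k!="image"})
    for q in ("caddy","board","mat","bottle","tin","plane","mallet","bowl"):
        print(q,[(d["position"],round(d["confidence"],2)) for d in ctrl.search_frame(n,q)][:2])
E
```

```text
pics
{'clock': 0.0, 'joint_pos': array([ 8.13644172e+01,  2.05933224e+01,  6.31276032e-01, -1.94675750e-02,
       -7.01362469e+01, -1.65061961e+01]), 'qvel': array([-0.03061616,  0.06721798,  0.00462332,  0.04881096, -0.00540884,
       -0.02096381]), 'tau': array([ 1.64664812e-03, -5.82724357e+01,  2.93044013e+01,  6.99646980e+00,
        6.95226394e-03, -1.65991491e-04]), 'tool_pos': array([0.28660446, 0.61056627, 0.22558448]), 'orientation': array([ 1.79900558e+02, -1.03834098e-02, -2.51484003e+01]), 'force': array([-0.98788541, -0.72961037, -0.14264059]), 'moment': array([ 0.07003344, -0.03068626,  0.01333192]), 'opening': 0.08771132621124683}
side {'mtx': array([[551.14880623,   0.        , 320.67904575],
       [  0.        , 551.14880623, 239.44953979],
       [  0.        ,   0.        ,   1.        ]]), 'k1': -0.012783337886896987, 'position': array([-0.11743656, -0.70942607,  0.63181637]), 'orientation': array([ 58.67534787,  -0.3557263 , -44.29328408])}
caddy [([0.523, 0.5144], 0.93), ([0.4388, 0.3731], 0.42)]
board [([0.3197, 0.4417], 0.81)]
mat [([0.6416, 0.7106], 0.6)]
[... 690 characters left out ...]
0.4954], 0.66)]
mallet [([0.6603, 0.341], 0.87)]
bowl [([0.2292, 0.3573], 0.87)]
wrist {'mtx': array([[393.98377342,   0.        , 317.71026209],
       [  0.        , 393.98377342, 237.8300223 ],
       [  0.        ,   0.        ,   1.        ]]), 'k1': -0.05327980063107982, 'hand_eye': array([[-4.40805692e-05,  9.62172929e-01,  2.72439446e-01,
         7.30247729e-02],
       [ 9.99999734e-01,  2.40598415e-04, -6.87920662e-04,
        -6.00801479e-05],
       [-7.27447138e-04,  2.72439344e-01, -9.62172684e-01,
        -1.57728623e-01],
       [ 0.00000000e+00,  0.00000000e+00,  0.00000000e+00,
         1.00000000e+00]])}
caddy []
board []
mat []
bottle []
tin []
plane []
mallet []
bowl []
```

View pics/top0.png

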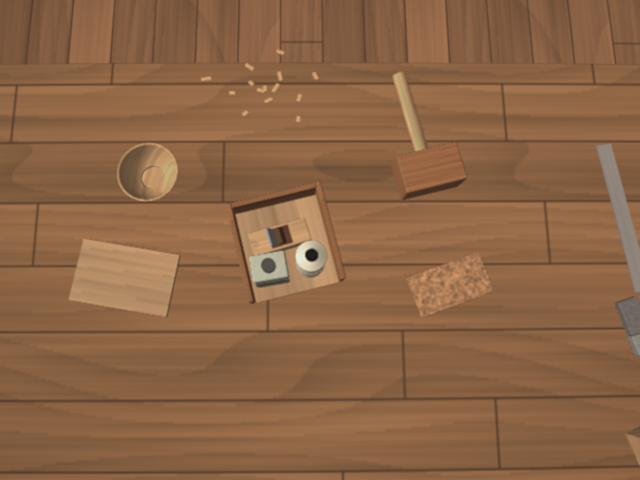

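View pics/side0.png

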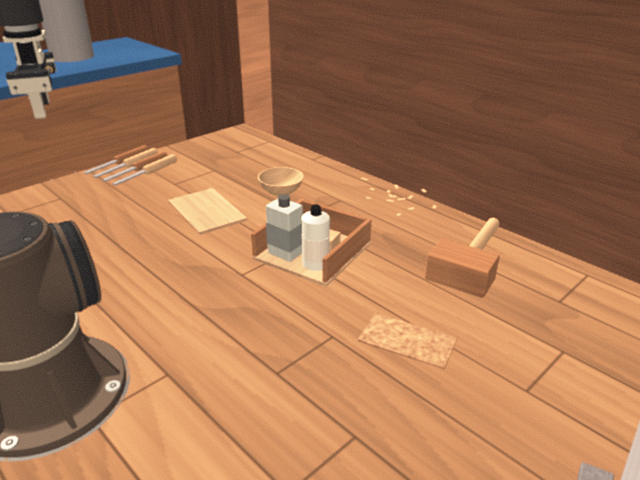

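View pics/wrist0.png

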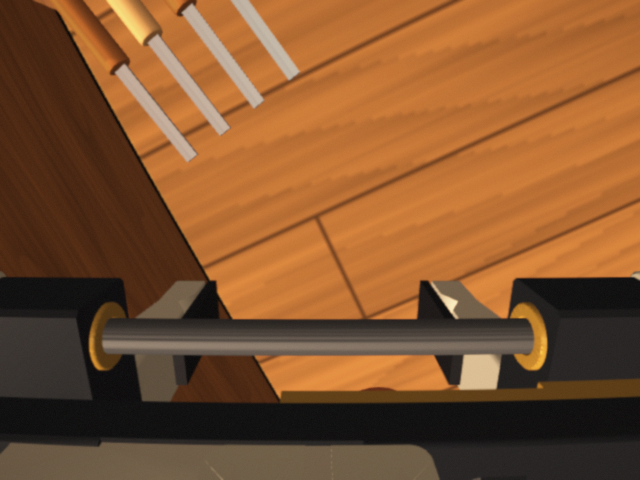

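```bash
cat > h.py <<'E'
import numpy as np, cv2
from scipy.spatial.transform import Rotation as R
from plant import ctrl
def cam(s, obs=None):
    if "hand_eye" in s:
        T=np.eye(4); T[:3,:3]=R.from_euler('xyz',obs["orientation"],degrees=True).as_matrix(); T[:3,3]=obs["tool_pos"]
        return T@s["hand_eye"]
    T=np.eye(4); T[:3,:3]=R.from_euler('xyz',s["orientation"],degrees=True).as_matrix(); T[:3,3]=s["position"]; return T
def dist(s): return np.array([s["k1"],0,0,0,0.])
def unproj(s,T,px,z):
    px=np.asarray(px,float).reshape(-1,1,2)
    n=cv2.undistortPoints(px,s["mtx"],dist(s)).reshape(-1,2)
    d=np.c_[n[:,0],-n[:,1],-np.ones(len(n))]@T[:3,:3].T
    t=(z-T[2,3])/d[:,2]
    return T[:3,3]+d*t[:,None]
def proj(s,T,P):
    c=(np.asarray(P,float).reshape(-1,3)-T[:3,3])@T[:3,:3]
    n=np.c_[c[:,0],-c[:,1],-c[:,2]]
    return cv2.projectPoints(n,np.zeros(3),np.zeros(3),s["mtx"],dist(s))[0].reshape(-1,2)
E
python3 - <<'E'
from h import *
np.set_printoptions(precision=4,suppress=True)
s=ctrl.snapshot("top");T=cam(s)
im=s["image"]
for q in ("caddy","board","mat","bottle","tin","plane"):
    for d in ctrl.regions_of("top",q)[:1]:
        m=d["mask"].astype(np.uint8); r=cv2.minAreaRect(cv2.findNonZero(m))
        z={"board":.008,"mat":.004,"caddy":.063}.get(q,.13)
        c=unproj(s,T,cv2.boxPoints(r),z)
        e=[np.linalg.norm(c[i]-c[(i+1)%4]) for i in range(4)]
        print(q,round(d["confidence"],2),m.sum(),"centre",c.mean(0),"edges",np.array(e),"ang",np.degrees(np.arctan2(c[1,1]-c[0,1],c[1,0]-c[0,0])),np.degrees(np.arctan2(c[2,1]-c[1,1],c[2,0]-c[1,0])))
        if q in("board","mat"): print(c[:,:2])
cv2.imwrite("pics/topz.png",cv2.resize(im[170:320,220:360],None,fx=5,fy=5,interpolation=cv2.INTER_CUBIC)[:600,:,::-1])
cv2.imwrite("pics/topz.png",cv2.resize(im[175:310,220:360],(560,540),interpolation=cv2.INTER_CUBIC)[:,:,::-1])
s=ctrl.snapshot("side")
cv2.imwrite("pics/sidez.png",cv2.resize(s["image"][180:290,240:380],(700,550),interpolation=cv2.INTER_CUBIC)[:,:,::-1])
E
```

```text
caddy 0.87 6713 centre [0.5617 0.0035 0.063 ] edges [0.1866 0.1912 0.1803 0.1893] ang -76.21030028773326 -167.5986221231821
board 0.62 6293 centre [0.5044 0.3109 0.008 ] edges [0.1212 0.1975 0.1201 0.1934] ang -5.9740260849584095 -100.26009564366925
[[0.4613 0.4134]
 [0.5819 0.4008]
 [0.5467 0.2064]
 [0.4277 0.223 ]]
mat 0.74 3217 centre [ 0.4887 -0.3087  0.004 ] edges [0.1525 0.082  0.1505 0.081 ] ang -70.61460207512896 -163.4535415234893
[[ 0.5023 -0.2247]
 [ 0.5529 -0.3686]
 [ 0.4743 -0.392 ]
 [ 0.4252 -0.2497]]
bottle 0.74 946 centre [ 0.5209 -0.0418  0.13  ] edges [0.0518 0.0603 0.0512 0.0603] ang -90.24753524080306 179.21712884968338
tin 0.91 1203 centre [0.5048 0.0278 0.13  ] edges [0.0619 0.056  0.0612 0.0559] ang -79.49451060943647 -169.4802947475086
plane 0.56 1466 centre [0.5562 0.0107 0.13  ] edges [0.0998 0.0459 0.0989 0.0456] ang -73.93731125183648 -164.74322736331862
```

View pics/topz.png

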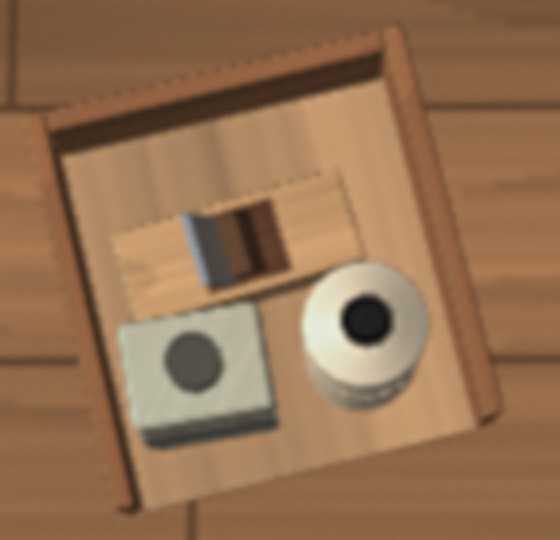

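View pics/sidez.png

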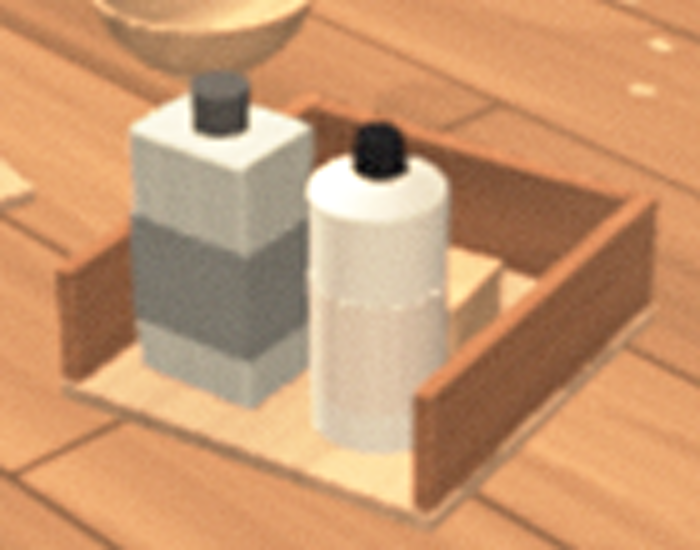

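```bash
python3 - <<'E'
from h import *
np.set_printoptions(precision=4,suppress=True)
s=ctrl.snapshot("top");T=cam(s)
def f(n,p,z):
    p=(np.array(p)+.5)/4-.5+[220,175]
    c=unproj(s,T,p,z); print(n,"c",c.mean(0)[:3]); 
    if len(c)>1:
        for i in range(len(c)): 
            d=c[(i+1)%len(c)]-c[i]; print("   ",c[i,:2],np.linalg.norm(d),np.degrees(np.arctan2(d[1],d[0])))
f("caddy",[(40,118),(397,28),(498,415),(128,512)],.063)
f("bcap",[(367,321)],.140); f("tcap",[(193,362)],.140)
f("tintop",[(120,325),(255,302),(273,405),(138,430)],.122)
f("plane",[(112,238),(340,175),(365,255),(133,318)],.044)
s=ctrl.snapshot("side");T=cam(s)
def g(n,p,z):
    p=(np.array(p)+.5)/5-.5+[240,180]; print(n,unproj(s,T,p,z))
g("caps top",[(380,134),(221,84)],.140)
g("tin top",[(131,128),(246,165),(313,123)],.122)
g("tinbot",[(250,405),(143,360)],.008)
g("caddy floor front",[(63,388),(428,515)],.008)
g("caddy top",[(58,272),(415,395),(655,200)],.063)
for q in("mat","board"):
    d=ctrl.regions_of("side",q)[0]; r=cv2.findNonZero(d["mask"].astype(np.uint8)); 
    a=cv2.approxPolyDP(cv2.convexHull(r),6,True).reshape(-1,2); c=unproj(s,T,a,.006); print(q,c)
E
```

```text
caddy c [0.5632 0.0021 0.063 ]
    [0.6317 0.1054] 0.16901696820338546 -75.58166530399716
    [ 0.6738 -0.0583] 0.1842448891529005 -166.46358568319644
    [ 0.4947 -0.1015] 0.16978748084452874 104.3736434235963
    [0.4525 0.063 ] 0.18412594786658482 13.296057879829787
bcap c [ 0.5262 -0.0414  0.14  ]
tcap c [0.5096 0.0298 0.14  ]
tintop c [0.5104 0.0295 0.122 ]
    [0.5276 0.0617] 0.05734569272273555 -80.46242864588918
    [0.5371 0.0051] 0.04408464668202856 -170.14909560581495
    [ 0.4936 -0.0024] 0.056983880879468915 100.25905842112849
    [0.4835 0.0536] 0.04480564548109219 10.314333219181528
plane c [0.5752 0.0156 0.044 ]
    [0.5794 0.0737] 0.10953282497041901 -74.45352456056848
    [ 0.6087 -0.0318] 0.03949236251796436 -163.35106369727833
    [ 0.5709 -0.0431] 0.11055636058284825 105.15921073822891
    [0.542  0.0636] 0.038738682665945545 15.16020535136081
caps top [[ 0.5266 -0.0398  0.14  ]
 [ 0.5104  0.0337  0.14  ]]
tin top [[0.4824 0.0564 0.122 ]
 [0.495  0.002  0.122 ]
 [0.5374 0.0098 0.122 ]]
tinbot [[0.497  0.0059 0.008 ]
 [0.4873 0.0626 0.008 ]]
caddy floor front [[ 0.4497  0.0688  0.008 ]
 [ 0.4956 -0.0991  0.008 ]]
caddy top [[ 0.4513  0.069   0.063 ]
 [ 0.4921 -0.0949  0.063 ]
 [ 0.6704 -0.058   0.063 ]]
mat [[ 0.5395 -0.3659  0.006 ]
 [ 0.4684 -0.3856  0.006 ]
 [ 0.4266 -0.2501  0.006 ]
 [ 0.4984 -0.2306  0.006 ]]
board [[0.5419 0.2091 0.006 ]
 [0.4256 0.232  0.006 ]
 [0.4636 0.4168 0.006 ]
 [0.5791 0.3996 0.006 ]]
```

```bash
cat >> h.py <<'E'
import sys
def go(x,y,z,yaw,obs=None):
    """shift needed in tool axes (cm) and roll (rad); shift first in present tool axes; then roll"""
    o=obs or ctrl.get_obs(); M=R.from_euler('xyz',o["orientation"],degrees=True).as_matrix()
    d=M.T@(np.array([x,y,z])-o["tool_pos"])*100
    dy=(yaw-o["orientation"][2]+180)%360-180
    print("t=%.2f"%o["clock"],"tool",o["tool_pos"].round(4),o["orientation"].round(2),"F",o["force"].round(1),"open %.4f"%o["opening"])
    print("SHIFT cm",d.round(2),"roll rad",round(-np.radians(dy),4))
E
python3 -c "
from h import *
go(.545,.06,.30,-76)"
```

```text
t=1.95 tool [0.2868 0.6111 0.2266] [-180.      0.    -25.14] F [0.4 0.1 0.7] open 0.0877
SHIFT cm [46.79 38.91 -7.34] roll rad 0.8876
```

Call:
{"api": "jog_arm", "payload": {
  "commands": [
    {"x": 1.5,"y": 1.3,"z": -0.6},
    {"x": 3.5,"y": 2.9,"z": -0.6},
    {"x": 3.5,"y": 2.9,"z": -0.6},
    {"x": 3.5,"y": 2.9,"z": -0.6},
    {"x": 3.5,"y": 2.9,"z": -0.6},
    {"x": 3.5,"y": 2.9,"z": -0.6},
    {"x": 3.5,"y": 2.9,"z": -0.6},
    {"x": 3.5,"y": 2.9,"z": -0.6},
    {"x": 3.5,"y": 2.9,"z": -0.6},
    {"x": 3.5,"y": 2.9,"z": -0.6},
    {"x": 3.5,"y": 2.9,"z": -0.6},
    {"x": 3.5,"y": 2.9,"z": -0.6}
  ]
}}

```text
validation failed for argument at $.co...
```

Call:
{"api": "jog_arm", "payload": {
  "commands": [
    {"x": 3.5,"y": 2.9},
    {"x": 2.8,"y": 2.3},
    {"x": 0.5,"y": 0.5},
    {"roll": 0.1},
    {"roll": 0.14},
    {"roll": 0.14},
    {"roll": 0.14},
    {"roll": 0.14},
    {"roll": 0.14},
    {"roll": 0.088},
    {}
  ]
}}

```text
validation failed for argument at $.co...
```

```bash
python3 - <<'E'
from h import *
go(.545,.06,.30,-76)
o=ctrl.get_obs(); s=ctrl.snapshot("wrist"); T=cam(s,o)
import pickle; pickle.dump((s,T),open("w1.pkl","wb"))
cv2.imwrite("pics/w1.png",s["image"][:,:,::-1])
for q in ("bottle","tin","plane","caddy"):
    for d in ctrl.search_frame("wrist",q)[:2]: print(q,np.array(d["position"])*[640,480],d["confidence"])
E
```

```text
t=1.95 tool [0.2868 0.6111 0.2266] [-180.      0.    -25.14] F [0.4 0.1 0.7] open 0.0877
SHIFT cm [46.79 38.91 -7.34] roll rad 0.8876
```

View pics/w1.png

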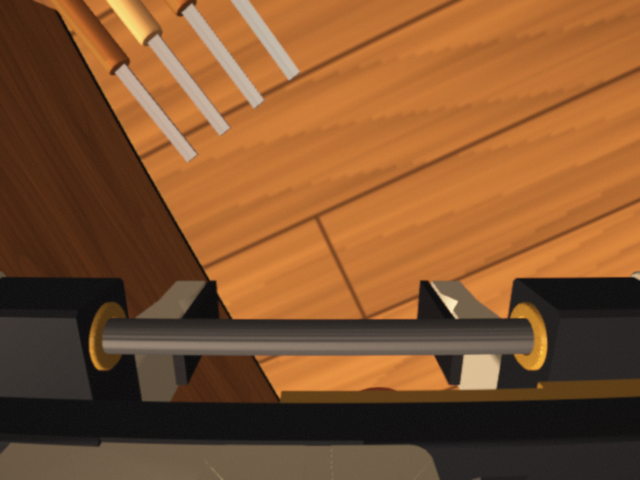

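Call:
{"api": "jog_arm", "payload": {
  "commands": [
    {"x": 1.5,"y": 1.3,"z": -0.6,"roll": 0},
    {"x": 3.5,"y": 2.9,"z": -0.6,"roll": 0},
    {"x": 3.5,"y": 2.9,"z": -0.6,"roll": 0},
    {"x": 3.5,"y": 2.9,"z": -0.6,"roll": 0},
    {"x": 3.5,"y": 2.9,"z": -0.6,"roll": 0},
    {"x": 3.5,"y": 2.9,"z": -0.6,"roll": 0},
    {"x": 3.5,"y": 2.9,"z": -0.6,"roll": 0},
    {"x": 3.5,"y": 2.9,"z": -0.6,"roll": 0},
    {"x": 3.5,"y": 2.9,"z": -0.6,"roll": 0},
    {"x": 3.5,"y": 2.9,"z": -0.6,"roll": 0},
    {"x": 3.5,"y": 2.9,"z": -0.6,"roll": 0},
    {"x": 3.5,"y": 2.9,"z": -0.7,"roll": 0}
  ]
}}

```text
clock: 3.4
tool_pos: [0.5079, 0.1381, 0.3004]
orientation: [-180.0, -0.0, -25.1]
force: [0.6, 1.4, 0.4]
opening: 0.0875
```

Call:
{"api": "jog_arm", "payload": {
  "commands": [
    {"x": 3.5,"y": 2.9,"z": 0,"roll": 0},
    {"x": 2.8,"y": 2.3,"z": 0,"roll": 0},
    {"x": 0.5,"y": 0.5,"z": 0,"roll": 0.05},
    {"x": 0,"y": 0,"z": 0,"roll": 0.14},
    {"x": 0,"y": 0,"z": 0,"roll": 0.14},
    {"x": 0,"y": 0,"z": 0,"roll": 0.14},
    {"x": 0,"y": 0,"z": 0,"roll": 0.14},
    {"x": 0,"y": 0,"z": 0,"roll": 0.14},
    {"x": 0,"y": 0,"z": 0,"roll": 0.138},
    {"x": 0,"y": 0,"z": 0,"roll": 0},
    {"x": 0,"y": 0,"z": 0,"roll": 0}
  ]
}}

```text
clock: 4.5
tool_pos: [0.545, 0.0597, 0.2999]
orientation: [-180.0, 0.0, -75.8]
force: [-0.1, 0.2, 0.6]
opening: 0.0877
```

```bash
python3 - <<'E'
from h import *
go(.545,.06,.30,-76)
o=ctrl.get_obs(); s=ctrl.snapshot("wrist"); T=cam(s,o)
import pickle; pickle.dump((s,T),open("w1.pkl","wb"))
cv2.imwrite("pics/w1b.png",s["image"][:,:,::-1])
for q in ("bottle","tin","plane","caddy"):
    for d in ctrl.search_frame("wrist",q)[:1]: print(q,np.array(d["position"])*[640,480],d["confidence"])
E
```

```text
t=4.50 tool [0.545  0.0597 0.2999] [-1.7997e+02  1.0000e-02 -7.5800e+01] F [-0.1  0.2  0.6] open 0.0877
SHIFT cm [-0.03 -0.01 -0.01] roll rad 0.0035
bottle [364.928  98.592] 0.9
tin [362.624 190.8  ] 0.7
plane [299.776 143.616] 0.63
caddy [276.032 129.312] 0.74
```

View pics/w1b.png

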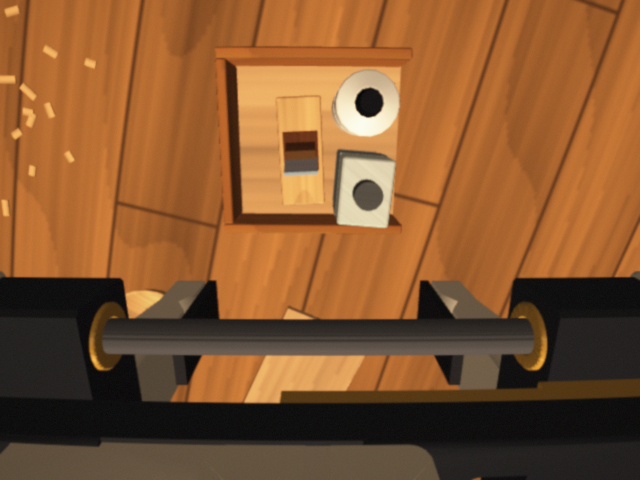

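```bash
python3 - <<'E'
from h import *
import pickle
s,T=pickle.load(open("w1.pkl","rb"))
cv2.imwrite("pics/w1z.png",cv2.resize(s["image"][40:240,210:420],(630,600),interpolation=cv2.INTER_CUBIC)[:,:,::-1])
E
```

```text
(no output)
```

View pics/w1z.png

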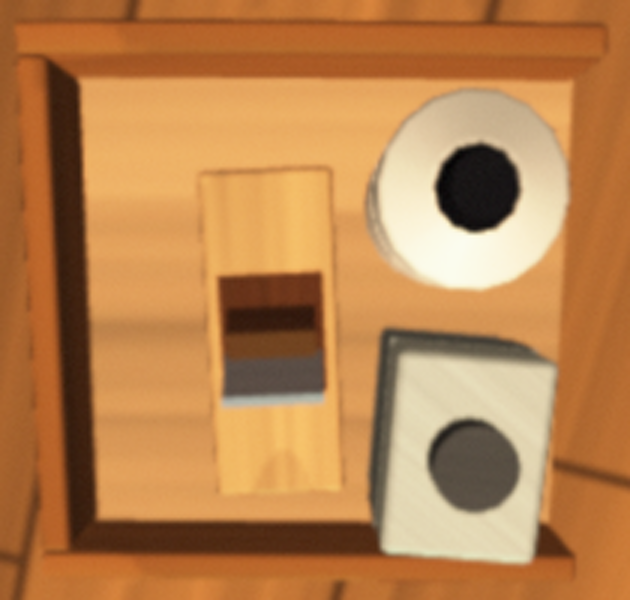

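```bash
python3 - <<'E'
from h import *
import pickle
np.set_printoptions(precision=4,suppress=True)
s,T=pickle.load(open("w1.pkl","rb"))
def f(n,p,z):
    p=(np.array(p)+.5)/3-.5+[210,40]
    c=unproj(s,T,p,z); print(n,"c",c.mean(0)[:3]); 
    if len(c)>1:
        for i in range(len(c)): 
            d=c[(i+1)%len(c)]-c[i]; print("   ",c[i,:2],np.linalg.norm(d),np.degrees(np.arctan2(d[1],d[0])))
f("bcap",[(478,188)],.140); f("tcap",[(476,464)],.140)
f("bshoulder",[(473,189)],.116)
f("tintop",[(398,350),(555,362),(531,562),(382,552)],.122)
f("plane",[(200,172),(331,168),(342,488),(220,494)],.044)
f("caddy",[(17,27),(605,25),(575,574),(47,550)],.063)
E
```

```text
bcap c [ 0.5288 -0.0389  0.14  ]
tcap c [0.5096 0.0299 0.14  ]
bshoulder c [ 0.5275 -0.0404  0.116 ]
tintop c [0.5096 0.0315 0.122 ]
    [0.5367 0.0067] 0.04426843529377474 -169.94394245082972
    [ 0.4931 -0.001 ] 0.058040597365401424 100.12696466742422
    [0.4829 0.0561] 0.04386924097616097 10.268524026465808
    [0.526 0.064] 0.0582051385446459 -79.47997625091888
plane c [0.5733 0.0166 0.044 ]
    [ 0.6096 -0.0295] 0.04357221439024995 -164.23089504656016
    [ 0.5677 -0.0413] 0.10799887924515014 106.35293642423747
    [0.5373 0.0623] 0.043390516795092864 17.025456383308303
    [0.5788 0.075 ] 0.10895230825994402 -73.55113022510196
caddy c [0.563  0.0034 0.063 ]
    [ 0.6722 -0.0571] 0.18218321918853175 -165.63997549882015
    [ 0.4957 -0.1023] 0.1759234520328756 104.14267969844283
    [0.4527 0.0683] 0.1824128845943601 11.50061053130878
    [0.6315 0.1047] 0.166823777953783 -75.87005202932988
```

```bash
python3 -c "
from h import *
go(.5098,.031,.20,-79.8)"
```

```text
t=4.75 tool [0.5451 0.06   0.2996] [-180.     -0.    -75.94] F [-0.   0.5  0.1] open 0.0878
SHIFT cm [1.95 4.13 9.96] roll rad 0.0674
```

Call:
{"api": "jog_arm", "payload": {
  "commands": [
    {"x": 0.65,"y": 1.38,"z": 1,"roll": 0},
    {"x": 0.65,"y": 1.38,"z": 2,"roll": 0},
    {"x": 0.65,"y": 1.37,"z": 2,"roll": 0},
    {"x": 0,"y": 0,"z": 2,"roll": 0.067},
    {"x": 0,"y": 0,"z": 2,"roll": 0},
    {"x": 0,"y": 0,"z": 1,"roll": 0},
    {"x": 0,"y": 0,"z": 0,"roll": 0},
    {"x": 0,"y": 0,"z": 0,"roll": 0}
  ]
}}

```text
clock: 5.55
tool_pos: [0.5103, 0.0313, 0.2002]
orientation: [-180.0, -0.0, -79.8]
force: [0.5, 0.7, -0.4]
opening: 0.0877
```

```bash
python3 -c "
from h import *
go(.5098,.031,.08,-79.8)"
```

```text
t=5.55 tool [0.5103 0.0313 0.2002] [-1.7997e+02 -2.0000e-02 -7.9810e+01] F [ 0.5  0.7 -0.4] open 0.0877
SHIFT cm [1.000e-02 6.000e-02 1.202e+01] roll rad -0.0002
```

Call:
{"api": "jog_arm", "payload": {
  "commands": [
    {"x": 0,"y": 0.05,"z": 1,"roll": 0},
    {"x": 0,"y": 0,"z": 2,"roll": 0},
    {"x": 0,"y": 0,"z": 2,"roll": 0},
    {"x": 0,"y": 0,"z": 2,"roll": 0},
    {"x": 0,"y": 0,"z": 2,"roll": 0},
    {"x": 0,"y": 0,"z": 1.5,"roll": 0},
    {"x": 0,"y": 0,"z": 1,"roll": 0},
    {"x": 0,"y": 0,"z": 0.5,"roll": 0},
    {"x": 0,"y": 0,"z": 0,"roll": 0},
    {"x": 0,"y": 0,"z": 0,"roll": 0},
    {"x": 0,"y": 0,"z": 0,"roll": 0}
  ]
}}

```text
clock: 6.65
tool_pos: [0.5098, 0.0313, 0.0803]
orientation: [-179.9, 0.0, -79.9]
force: [-0.2, 0.4, -0.8]
opening: 0.0873
```

Call:
{"api": "jog_arm", "payload": {
  "commands": [
    {"x": 0,"y": 0,"z": 0,"roll": 0},
    {"x": 0,"y": 0,"z": 0,"roll": 0},
    {"x": 0,"y": 0,"z": 0,"roll": 0},
    {"x": 0,"y": 0,"z": 0,"roll": 0},
    {"x": 0,"y": 0,"z": 0,"roll": 0},
    {"x": 0,"y": 0,"z": 0,"roll": 0},
    {"x": 0,"y": 0,"z": 0,"roll": 0},
    {"x": 0,"y": 0,"z": 0,"roll": 0},
    {"x": 0,"y": 0,"z": 0,"roll": 0},
    {"x": 0,"y": 0,"z": 0,"roll": 0}
  ],
  "gripper": 3.5
}}

```text
clock: 7.65
tool_pos: [0.5094, 0.0311, 0.0796]
orientation: [-180.0, 0.0, -79.9]
force: [0.7, 0.1, -0.5]
opening: 0.046
```

Call:
{"api": "jog_arm", "payload": {
  "commands": [
    {"x": 0,"y": 0,"z": -0.5,"roll": 0},
    {"x": 0,"y": 0,"z": -1,"roll": 0},
    {"x": 0,"y": 0,"z": -1.5,"roll": 0},
    {"x": 0,"y": 0,"z": -2,"roll": 0},
    {"x": 0,"y": 0,"z": -2,"roll": 0},
    {"x": 0,"y": 0,"z": -1.5,"roll": 0},
    {"x": 0,"y": 0,"z": -1,"roll": 0},
    {"x": 0,"y": 0,"z": -0.5,"roll": 0}
  ]
}}

```text
clock: 8.45
tool_pos: [0.5095, 0.0312, 0.1807]
orientation: [-179.9, 0.0, -79.9]
force: [-0.1, -0.2, -4.0]
opening: 0.0456
```

```bash
python3 -c "
from h import *
go(.511,.357,.18,-79.8)"
```

```text
t=8.45 tool [0.5095 0.0312 0.1807] [-1.7993e+02  2.0000e-02 -7.9860e+01] F [-0.1 -0.2 -4. ] open 0.0456
SHIFT cm [-32.05  -5.89   0.09] roll rad -0.001
```

Call:
{"api": "jog_arm", "payload": {
  "commands": [
    {"x": -1,"y": -0.2,"z": 0,"roll": 0},
    {"x": -2,"y": -0.4,"z": 0,"roll": 0},
    {"x": -3,"y": -0.6,"z": 0,"roll": 0},
    {"x": -4,"y": -0.7,"z": 0,"roll": 0},
    {"x": -4,"y": -0.7,"z": 0,"roll": 0},
    {"x": -4,"y": -0.7,"z": 0,"roll": 0},
    {"x": -4,"y": -0.7,"z": 0,"roll": 0},
    {"x": -4,"y": -0.7,"z": 0,"roll": 0},
    {"x": -3,"y": -0.6,"z": 0,"roll": 0},
    {"x": -2,"y": -0.4,"z": 0,"roll": 0},
    {"x": -1,"y": -0.2,"z": 0,"roll": 0},
    {"x": 0,"y": 0,"z": 0,"roll": 0}
  ]
}}

```text
clock: 9.65
tool_pos: [0.5107, 0.3572, 0.1785]
orientation: [179.9, -0.1, -79.8]
force: [-0.1, 0.4, -3.8]
opening: 0.0455
```

Call:
{"api": "jog_arm", "payload": {
  "commands": [
    {"x": 0,"y": 0,"z": 1,"roll": 0},
    {"x": 0,"y": 0,"z": 2,"roll": 0},
    {"x": 0,"y": 0,"z": 2,"roll": 0},
    {"x": 0,"y": 0,"z": 2,"roll": 0},
    {"x": 0,"y": 0,"z": 1,"roll": 0},
    {"x": 0,"y": 0,"z": 1,"roll": 0},
    {"x": 0,"y": 0,"z": 0.4,"roll": 0},
    {"x": 0,"y": 0,"z": 0.3,"roll": 0},
    {"x": 0,"y": 0,"z": 0,"roll": 0},
    {"x": 0,"y": 0,"z": 0,"roll": 0}
  ]
}}

```text
clock: 10.65
tool_pos: [0.5113, 0.3568, 0.0832]
orientation: [-180.0, 0.0, -79.8]
force: [-0.5, -0.8, -3.4]
opening: 0.0457
```

Call:
{"api": "jog_arm", "payload": {
  "commands": [
    {"x": 0,"y": 0,"z": 0.1,"roll": 0},
    {"x": 0,"y": 0,"z": 0.1,"roll": 0},
    {"x": 0,"y": 0,"z": 0,"roll": 0},
    {"x": 0,"y": 0,"z": 0,"roll": 0}
  ]
}}

```text
clock: 11.05
tool_pos: [0.511, 0.3565, 0.0806]
orientation: [-180.0, 0.0, -79.9]
force: [0.3, 0.9, -3.8]
opening: 0.046
```

Call:
{"api": "jog_arm", "payload": {
  "commands": [
    {"x": 0,"y": 0,"z": 0.1,"roll": 0},
    {"x": 0,"y": 0,"z": 0,"roll": 0},
    {"x": 0,"y": 0,"z": 0,"roll": 0}
  ]
}}

```text
clock: 11.35
tool_pos: [0.5111, 0.3565, 0.0796]
orientation: [-180.0, 0.0, -79.9]
force: [0.6, 1.2, -3.7]
opening: 0.0461
```

Not yet in contact; lower by small steps until the weight comes off.

Call:
{"api": "jog_arm", "payload": {
  "commands": [
    {"x": 0,"y": 0,"z": 0.1,"roll": 0},
    {"x": 0,"y": 0,"z": 0,"roll": 0},
    {"x": 0,"y": 0,"z": 0,"roll": 0}
  ]
}}

```text
clock: 11.65
tool_pos: [0.5112, 0.3566, 0.0796]
orientation: [-180.0, 0.0, -79.8]
force: [-2.6, -1.1, 4.9]
opening: 0.046
```

Call:
{"api": "jog_arm", "payload": {
  "commands": [
    {"x": 0,"y": 0,"z": 0,"roll": 0},
    {"x": 0,"y": 0,"z": 0,"roll": 0}
  ]
}}

```text
clock: 11.85
tool_pos: [0.5112, 0.3565, 0.0796]
orientation: [-180.0, 0.0, -79.8]
force: [-3.0, -1.0, 6.0]
opening: 0.0456
```

Contact. Open and rise.

Call:
{"api": "jog_arm", "payload": {
  "commands": [
    {"x": 0,"y": 0,"z": 0,"roll": 0},
    {"x": 0,"y": 0,"z": 0,"roll": 0},
    {"x": 0,"y": 0,"z": 0,"roll": 0},
    {"x": 0,"y": 0,"z": 0,"roll": 0},
    {"x": 0,"y": 0,"z": 0,"roll": 0},
    {"x": 0,"y": 0,"z": 0,"roll": 0},
    {"x": 0,"y": 0,"z": 0,"roll": 0},
    {"x": 0,"y": 0,"z": 0,"roll": 0}
  ],
  "gripper": 8.76
}}

```text
clock: 12.65
tool_pos: [0.5111, 0.3565, 0.0786]
orientation: [-180.0, -0.0, -79.9]
force: [1.0, 0.9, 0.6]
opening: 0.0875
```

Call:
{"api": "jog_arm", "payload": {
  "commands": [
    {"x": 0,"y": 0,"z": -0.5,"roll": 0},
    {"x": 0,"y": 0,"z": -1,"roll": 0},
    {"x": 0,"y": 0,"z": -2,"roll": 0},
    {"x": 0,"y": 0,"z": -3,"roll": 0},
    {"x": 0,"y": 0,"z": -3,"roll": 0},
    {"x": 0,"y": 0,"z": -2,"roll": 0},
    {"x": 0,"y": 0,"z": -0.5,"roll": 0},
    {"x": 0,"y": 0,"z": 0,"roll": 0}
  ]
}}

```text
clock: 13.45
tool_pos: [0.5113, 0.3568, 0.2]
orientation: [-179.9, 0.1, -79.9]
force: [-0.6, 0.2, -0.7]
opening: 0.0878
```

```bash
python3 -c "
from h import *
go(.5273,-.0402,.20,-76)
o=ctrl.get_obs(); s=ctrl.snapshot('wrist'); cv2.imwrite('pics/w2.png',s['image'][:,:,::-1])
s=ctrl.snapshot('top'); cv2.imwrite('pics/t2.png',s['image'][:,:,::-1])
"
```

```text
t=13.45 tool [0.5113 0.3568 0.2   ] [-1.799e+02  1.000e-01 -7.986e+01] F [-0.6  0.2 -0.7] open 0.0878
SHIFT cm [39.36  5.41 -0.08] roll rad -0.0674
```

View pics/t2.png

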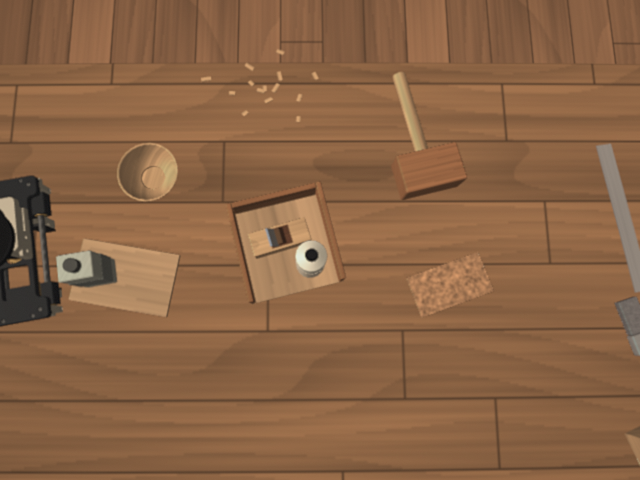

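Call:
{"api": "jog_arm", "payload": {
  "commands": [
    {"x": 1.5,"y": 0.2,"z": 0,"roll": 0},
    {"x": 3,"y": 0.4,"z": 0,"roll": 0},
    {"x": 4,"y": 0.55,"z": 0,"roll": 0},
    {"x": 4,"y": 0.55,"z": 0,"roll": 0},
    {"x": 4,"y": 0.55,"z": 0,"roll": 0},
    {"x": 4,"y": 0.55,"z": 0,"roll": 0},
    {"x": 4,"y": 0.55,"z": 0,"roll": 0},
    {"x": 4,"y": 0.55,"z": 0,"roll": 0},
    {"x": 4,"y": 0.55,"z": 0,"roll": 0},
    {"x": 4,"y": 0.55,"z": 0,"roll": 0},
    {"x": 2,"y": 0.3,"z": 0,"roll": 0},
    {"x": 0.86,"y": 0.1,"z": 0,"roll": 0}
  ]
}}

```text
clock: 14.75
tool_pos: [0.526, -0.043, 0.1976]
orientation: [179.9, -0.0, -80.0]
force: [0.5, -0.1, 0.7]
opening: 0.0874
```

Call:
{"api": "jog_arm", "payload": {
  "commands": [
    {"x": 0,"y": 0,"z": 0,"roll": -0.067},
    {"x": 0,"y": 0,"z": 0,"roll": 0},
    {"x": 0,"y": 0,"z": 0,"roll": 0}
  ]
}}

```text
clock: 15.05
tool_pos: [0.5269, -0.0403, 0.1981]
orientation: [180.0, 0.0, -76.1]
force: [-0.1, -0.2, 0.3]
opening: 0.0876
```

```bash
python3 -c "
from h import *
go(.5273,-.0402,.08,-76)
"
```

```text
t=15.05 tool [ 0.5269 -0.0403  0.1981] [179.95   0.   -76.1 ] F [-0.1 -0.2  0.3] open 0.0876
SHIFT cm [ 0.   -0.05 11.81] roll rad -0.0017
```

Call:
{"api": "jog_arm", "payload": {
  "commands": [
    {"x": 0,"y": -0.04,"z": 1,"roll": 0},
    {"x": 0,"y": 0,"z": 2,"roll": 0},
    {"x": 0,"y": 0,"z": 2,"roll": 0},
    {"x": 0,"y": 0,"z": 2,"roll": 0},
    {"x": 0,"y": 0,"z": 2,"roll": 0},
    {"x": 0,"y": 0,"z": 1.5,"roll": 0},
    {"x": 0,"y": 0,"z": 0.8,"roll": 0},
    {"x": 0,"y": 0,"z": 0.5,"roll": 0},
    {"x": 0,"y": 0,"z": 0,"roll": 0},
    {"x": 0,"y": 0,"z": 0,"roll": 0},
    {"x": 0,"y": 0,"z": 0,"roll": 0}
  ]
}}

```text
clock: 16.15
tool_pos: [0.5281, -0.0403, 0.0813]
orientation: [-179.9, -0.0, -76.0]
force: [-0.1, 0.1, 0.1]
opening: 0.0876
```

Call:
{"api": "jog_arm", "payload": {
  "commands": [
    {"x": 0,"y": 0,"z": 0,"roll": 0},
    {"x": 0,"y": 0,"z": 0,"roll": 0},
    {"x": 0,"y": 0,"z": 0,"roll": 0},
    {"x": 0,"y": 0,"z": 0,"roll": 0},
    {"x": 0,"y": 0,"z": 0,"roll": 0},
    {"x": 0,"y": 0,"z": 0,"roll": 0},
    {"x": 0,"y": 0,"z": 0,"roll": 0},
    {"x": 0,"y": 0,"z": 0,"roll": 0},
    {"x": 0,"y": 0,"z": 0,"roll": 0}
  ],
  "gripper": 4.3
}}

```text
clock: 17.05
tool_pos: [0.5276, -0.0404, 0.0806]
orientation: [-180.0, -0.0, -76.0]
force: [-0.4, 0.0, 0.3]
opening: 0.0536
```

Call:
{"api": "jog_arm", "payload": {
  "commands": [
    {"x": 0,"y": 0,"z": -0.5,"roll": 0},
    {"x": 0,"y": 0,"z": -1,"roll": 0},
    {"x": 0,"y": 0,"z": -1.5,"roll": 0},
    {"x": 0,"y": 0,"z": -2,"roll": 0},
    {"x": 0,"y": 0,"z": -2,"roll": 0},
    {"x": 0,"y": 0,"z": -1.5,"roll": 0},
    {"x": 0,"y": 0,"z": -1,"roll": 0},
    {"x": 0,"y": 0,"z": -0.5,"roll": 0}
  ]
}}

```text
clock: 17.85
tool_pos: [0.5278, -0.0403, 0.1818]
orientation: [-179.9, 0.0, -76.0]
force: [0.2, 0.8, -2.5]
opening: 0.0529
```

```bash
python3 -c "
from h import *
go(.4957,.268,.18,-76)
"
```

```text
t=17.85 tool [ 0.5278 -0.0403  0.1818] [-179.92    0.    -76.02] F [ 0.2  0.8 -2.5] open 0.0529
SHIFT cm [-30.69  -4.33   0.19] roll rad -0.0003
```

Call:
{"api": "jog_arm", "payload": {
  "commands": [
    {"x": -1,"y": -0.1,"z": 0,"roll": 0},
    {"x": -2,"y": -0.3,"z": 0,"roll": 0},
    {"x": -3,"y": -0.4,"z": 0,"roll": 0},
    {"x": -4,"y": -0.6,"z": 0,"roll": 0},
    {"x": -4,"y": -0.6,"z": 0,"roll": 0},
    {"x": -4,"y": -0.6,"z": 0,"roll": 0},
    {"x": -4,"y": -0.6,"z": 0,"roll": 0},
    {"x": -3.7,"y": -0.5,"z": 0,"roll": 0},
    {"x": -2.5,"y": -0.4,"z": 0,"roll": 0},
    {"x": -1.5,"y": -0.2,"z": 0,"roll": 0},
    {"x": -1,"y": -0.1,"z": 0,"roll": 0},
    {"x": 0,"y": 0,"z": 0,"roll": 0}
  ]
}}

```text
clock: 19.05
tool_pos: [0.4957, 0.2687, 0.18]
orientation: [179.9, -0.0, -76.0]
force: [-0.9, 0.4, -2.8]
opening: 0.0531
```

Call:
{"api": "jog_arm", "payload": {
  "commands": [
    {"x": 0,"y": 0,"z": 1,"roll": 0},
    {"x": 0,"y": 0,"z": 2,"roll": 0},
    {"x": 0,"y": 0,"z": 2,"roll": 0},
    {"x": 0,"y": 0,"z": 2,"roll": 0},
    {"x": 0,"y": 0,"z": 1,"roll": 0},
    {"x": 0,"y": 0,"z": 1,"roll": 0},
    {"x": 0,"y": 0,"z": 0.5,"roll": 0},
    {"x": 0,"y": 0,"z": 0.2,"roll": 0},
    {"x": 0,"y": 0,"z": 0.2,"roll": 0},
    {"x": 0,"y": 0,"z": 0,"roll": 0},
    {"x": 0,"y": 0,"z": 0,"roll": 0}
  ]
}}

```text
clock: 20.15
tool_pos: [0.4963, 0.2684, 0.082]
orientation: [-180.0, 0.0, -76.0]
force: [0.7, -0.3, -3.3]
opening: 0.0528
```

Call:
{"api": "jog_arm", "payload": {
  "commands": [
    {"x": 0,"y": 0,"z": 0.1,"roll": 0},
    {"x": 0,"y": 0,"z": 0,"roll": 0},
    {"x": 0,"y": 0,"z": 0,"roll": 0}
  ]
}}

```text
clock: 20.45
tool_pos: [0.4961, 0.2682, 0.0807]
orientation: [-180.0, 0.0, -76.0]
force: [0.3, 0.7, -2.6]
opening: 0.0532
```

Call:
{"api": "jog_arm", "payload": {
  "commands": [
    {"x": 0,"y": 0,"z": 0.05,"roll": 0},
    {"x": 0,"y": 0,"z": 0,"roll": 0},
    {"x": 0,"y": 0,"z": 0,"roll": 0}
  ]
}}

```text
clock: 20.75
tool_pos: [0.4962, 0.2682, 0.0806]
orientation: [-180.0, 0.0, -76.0]
force: [-3.1, -1.1, 5.0]
opening: 0.0531
```

Call:
{"api": "jog_arm", "payload": {
  "commands": [
    {"x": 0,"y": 0,"z": 0,"roll": 0},
    {"x": 0,"y": 0,"z": 0,"roll": 0},
    {"x": 0,"y": 0,"z": 0,"roll": 0},
    {"x": 0,"y": 0,"z": 0,"roll": 0},
    {"x": 0,"y": 0,"z": 0,"roll": 0},
    {"x": 0,"y": 0,"z": 0,"roll": 0},
    {"x": 0,"y": 0,"z": 0,"roll": 0},
    {"x": 0,"y": 0,"z": 0,"roll": 0}
  ],
  "gripper": 8.76
}}

```text
clock: 21.55
tool_pos: [0.4961, 0.2681, 0.08]
orientation: [180.0, -0.0, -76.0]
force: [-0.1, 0.0, -0.5]
opening: 0.0877
```

Call:
{"api": "jog_arm", "payload": {
  "commands": [
    {"x": 0,"y": 0,"z": -0.5,"roll": 0},
    {"x": 0,"y": 0,"z": -1,"roll": 0},
    {"x": 0,"y": 0,"z": -2,"roll": 0},
    {"x": 0,"y": 0,"z": -3,"roll": 0},
    {"x": 0,"y": 0,"z": -3,"roll": 0},
    {"x": 0,"y": 0,"z": -3,"roll": 0},
    {"x": 0,"y": 0,"z": -2,"roll": 0},
    {"x": 0,"y": 0,"z": -1,"roll": 0}
  ]
}}

```text
clock: 22.35
tool_pos: [0.4968, 0.2686, 0.2383]
orientation: [-179.8, 0.1, -76.0]
force: [-0.1, -0.6, 1.0]
opening: 0.0875
```

```bash
python3 -c "
from h import *
go(.557,.06,.24,-74)
"
```

```text
t=22.35 tool [0.4968 0.2686 0.2383] [-1.7978e+02  1.1000e-01 -7.6010e+01] F [-0.1 -0.6  1. ] open 0.0875
SHIFT cm [21.7  -0.79 -0.21] roll rad -0.035
```

Call:
{"api": "jog_arm", "payload": {
  "commands": [
    {"x": 1.7,"y": -0.1,"z": 0,"roll": 0},
    {"x": 4,"y": -0.15,"z": 0,"roll": 0},
    {"x": 4,"y": -0.15,"z": 0,"roll": 0},
    {"x": 4,"y": -0.15,"z": 0,"roll": 0},
    {"x": 4,"y": -0.15,"z": 0,"roll": 0},
    {"x": 2.5,"y": -0.1,"z": 0,"roll": 0},
    {"x": 1.5,"y": 0,"z": 0,"roll": 0},
    {"x": 0,"y": 0,"z": 0,"roll": -0.035},
    {"x": 0,"y": 0,"z": 0,"roll": 0},
    {"x": 0,"y": 0,"z": 0,"roll": 0}
  ]
}}

```text
clock: 23.35
tool_pos: [0.556, 0.0594, 0.2346]
orientation: [179.9, 0.0, -74.1]
force: [0.1, 0.3, -0.4]
opening: 0.088
```

```bash
python3 - <<'E'
from h import *
go(.5733,.016,.24,-74)
o=ctrl.get_obs(); s=ctrl.snapshot("wrist"); T=cam(s,o)
import pickle; pickle.dump((s,T),open("w3.pkl","wb"))
cv2.imwrite("pics/w3.png",s["image"][:,:,::-1])
d=ctrl.regions_of("wrist","plane")[0]
r=cv2.minAreaRect(cv2.findNonZero(d["mask"].astype(np.uint8))); c=unproj(s,T,cv2.boxPoints(r),.044)
print(d["confidence"],r,c.round(4),c.mean(0))
s=ctrl.snapshot("side"); cv2.imwrite("pics/s3.png",s["image"][:,:,::-1])
E
```

```text
t=23.35 tool [0.556  0.0594 0.2346] [179.95   0.   -74.06] F [ 0.1  0.3 -0.4] open 0.0880
SHIFT cm [ 4.65 -0.47 -0.54] roll rad -0.0011
0.58 ((311.01275634765625, 156.38291931152344), (126.56305694580078, 52.37091827392578), 88.09085083007812) [[ 0.611  -0.0289  0.044 ]
 [ 0.5692 -0.0422  0.044 ]
 [ 0.5345  0.0609  0.044 ]
 [ 0.5798  0.0755  0.044 ]] [0.57363075 0.01631539 0.044     ]
```

View pics/w3.png

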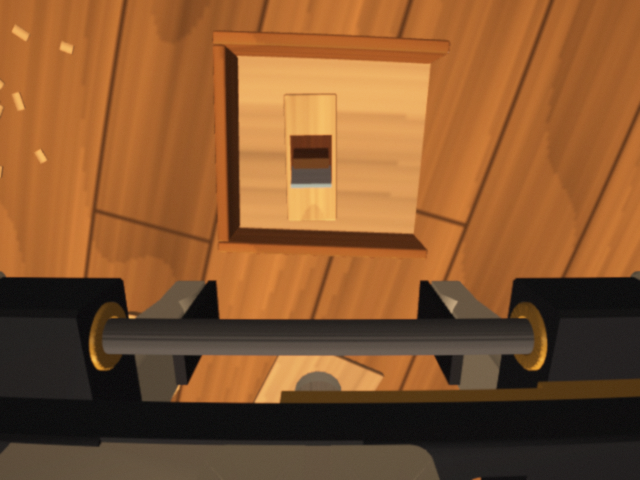

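View pics/s3.png

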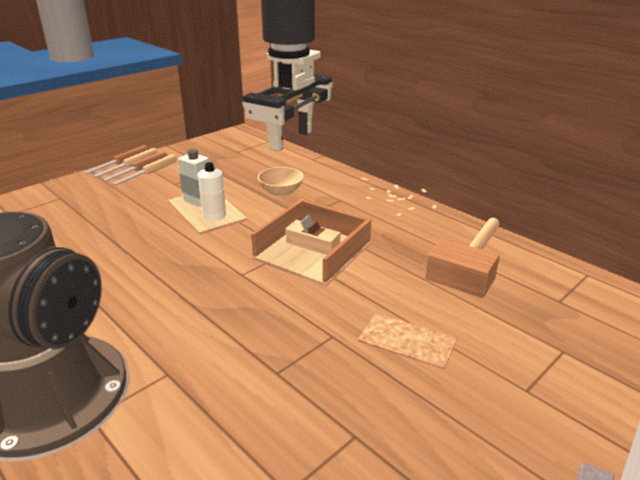

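Call:
{"api": "jog_arm", "payload": {
  "commands": [
    {"x": 1.5,"y": -0.15,"z": 1,"roll": 0},
    {"x": 1.5,"y": -0.15,"z": 2,"roll": 0},
    {"x": 1.65,"y": -0.2,"z": 2,"roll": 0},
    {"x": 0,"y": 0,"z": 2,"roll": 0},
    {"x": 0,"y": 0,"z": 2,"roll": 0},
    {"x": 0,"y": 0,"z": 2,"roll": 0},
    {"x": 0,"y": 0,"z": 1,"roll": 0},
    {"x": 0,"y": 0,"z": 0,"roll": 0},
    {"x": 0,"y": 0,"z": 0,"roll": 0},
    {"x": 0,"y": 0,"z": 0,"roll": 0}
  ],
  "gripper": 7.2
}}

```text
clock: 24.5
tool_pos: [0.5746, 0.0163, 0.1161]
orientation: [-179.9, -0.0, -74.0]
force: [-0.3, 0.5, 0.6]
opening: 0.0717
```

```bash
python3 - <<'E'
from h import *
go(.5735,.0162,.014,-74)
E
```

```text
t=24.50 tool [0.5746 0.0163 0.1161] [-1.799e+02 -1.000e-02 -7.399e+01] F [-0.3  0.5  0.6] open 0.0717
SHIFT cm [-0.02  0.13 10.21] roll rad 0.0001
```

Call:
{"api": "jog_arm", "payload": {
  "commands": [
    {"x": 0,"y": 0.08,"z": 1,"roll": 0},
    {"x": 0,"y": 0,"z": 2,"roll": 0},
    {"x": 0,"y": 0,"z": 2,"roll": 0},
    {"x": 0,"y": 0,"z": 1.5,"roll": 0},
    {"x": 0,"y": 0,"z": 1.5,"roll": 0},
    {"x": 0,"y": 0,"z": 1,"roll": 0},
    {"x": 0,"y": 0,"z": 0.5,"roll": 0},
    {"x": 0,"y": 0,"z": 0.4,"roll": 0},
    {"x": 0,"y": 0,"z": 0.2,"roll": 0},
    {"x": 0,"y": 0,"z": 0,"roll": 0},
    {"x": 0,"y": 0,"z": 0,"roll": 0}
  ]
}}

```text
clock: 25.6
tool_pos: [0.5735, 0.016, 0.0145]
orientation: [-180.0, 0.0, -74.0]
force: [-0.7, 0.5, -0.6]
opening: 0.0718
```

Call:
{"api": "jog_arm", "payload": {
  "commands": [
    {"x": 0,"y": 0,"z": 0,"roll": 0},
    {"x": 0,"y": 0,"z": 0,"roll": 0},
    {"x": 0,"y": 0,"z": 0,"roll": 0},
    {"x": 0,"y": 0,"z": 0,"roll": 0},
    {"x": 0,"y": 0,"z": 0,"roll": 0},
    {"x": 0,"y": 0,"z": 0,"roll": 0},
    {"x": 0,"y": 0,"z": 0,"roll": 0},
    {"x": 0,"y": 0,"z": 0,"roll": 0}
  ],
  "gripper": 3.4
}}

```text
clock: 26.4
tool_pos: [0.5733, 0.016, 0.0142]
orientation: [-180.0, -0.0, -74.0]
force: [0.6, 0.4, 0.9]
opening: 0.0448
```

Call:
{"api": "jog_arm", "payload": {
  "commands": [
    {"x": 0,"y": 0,"z": -0.5,"roll": 0},
    {"x": 0,"y": 0,"z": -1,"roll": 0},
    {"x": 0,"y": 0,"z": -2,"roll": 0},
    {"x": 0,"y": 0,"z": -3,"roll": 0},
    {"x": 0,"y": 0,"z": -3,"roll": 0},
    {"x": 0,"y": 0,"z": -3,"roll": 0},
    {"x": 0,"y": 0,"z": -3,"roll": 0},
    {"x": 0,"y": 0,"z": -2,"roll": 0},
    {"x": 0,"y": 0,"z": -1,"roll": 0},
    {"x": 0,"y": 0,"z": 0,"roll": 0}
  ]
}}

```text
clock: 27.4
tool_pos: [0.5736, 0.0161, 0.2006]
orientation: [-179.9, 0.0, -74.0]
force: [0.6, 0.1, -2.4]
opening: 0.0448
```

```bash
python3 - <<'E'
from h import *
go(.470,-.25,.2,-74)
E
```

```text
t=27.40 tool [0.5736 0.0161 0.2006] [-1.7985e+02  1.0000e-02 -7.4010e+01] F [ 0.6  0.1 -2.4] open 0.0448
SHIFT cm [2.273e+01 1.728e+01 1.000e-02] roll rad -0.0003
```

Call:
{"api": "jog_arm", "payload": {
  "commands": [
    {"x": 0.9,"y": 0.7,"z": 0,"roll": 0},
    {"x": 1.6,"y": 1.2,"z": 0,"roll": 0},
    {"x": 2.5,"y": 1.9,"z": 0,"roll": 0},
    {"x": 3,"y": 2.3,"z": 0,"roll": 0},
    {"x": 3,"y": 2.3,"z": 0,"roll": 0},
    {"x": 3,"y": 2.3,"z": 0,"roll": 0},
    {"x": 3,"y": 2.3,"z": 0,"roll": 0},
    {"x": 2.6,"y": 2,"z": 0,"roll": 0},
    {"x": 2,"y": 1.5,"z": 0,"roll": 0},
    {"x": 1.1,"y": 0.8,"z": 0,"roll": 0},
    {"x": 0,"y": 0,"z": 0,"roll": 0},
    {"x": 0,"y": 0,"z": 0,"roll": 0}
  ]
}}

```text
clock: 28.6
tool_pos: [0.4687, -0.2502, 0.1985]
orientation: [180.0, 0.0, -74.1]
force: [0.4, 1.5, -3.2]
opening: 0.0448
```

```bash
python3 - <<'E'
from h import *
np.set_printoptions(precision=4,suppress=True)
go(.487,-.3085,.2,-72)
o=ctrl.get_obs(); s=ctrl.snapshot("wrist"); T=cam(s,o)
import pickle; pickle.dump((s,T),open("w4.pkl","wb"))
cv2.imwrite("pics/w4.png",s["image"][:,:,::-1])
for d in ctrl.regions_of("wrist","mat")[:1]:
    r=cv2.minAreaRect(cv2.findNonZero(d["mask"].astype(np.uint8))); c=unproj(s,T,cv2.boxPoints(r),.004)
    print(d["confidence"],r,c.round(4),c.mean(0))
E
```

```text
t=28.60 tool [ 0.4687 -0.2502  0.1985] [179.95   0.03 -74.08] F [ 0.4  1.5 -3.2] open 0.0448
SHIFT cm [ 6.11 -0.16 -0.16] roll rad -0.0364
0.77 ((311.9664001464844, 111.32066345214844), (125.13496398925781, 96.10076904296875), 88.85424041748047) [[ 0.549  -0.3681  0.004 ]
 [ 0.4729 -0.3913  0.004 ]
 [ 0.44   -0.2932  0.004 ]
 [ 0.5218 -0.2682  0.004 ]] [ 0.4959 -0.3302  0.004 ]
```

View pics/w4.png

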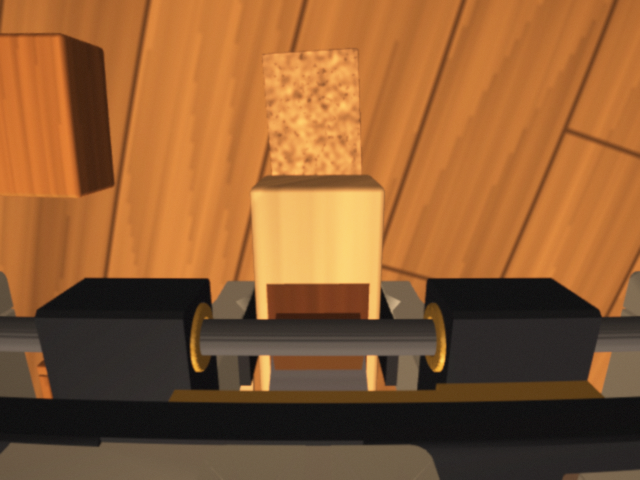

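```bash
python3 - <<'E'
from h import *
import pickle
np.set_printoptions(precision=4,suppress=True)
s,T=pickle.load(open("w4.pkl","rb"))
c=unproj(s,T,[(263.5,55),(358,49),(271,173),(361,173)],.004); print(c)
for a,b in((2,0),(3,1),(0,1)):
    d=c[b]-c[a]; print(np.linalg.norm(d),np.degrees(np.arctan2(d[1],d[0])))
for yaw in(-71,-72,-73):
    u=np.array([np.cos(np.radians(yaw)),np.sin(np.radians(yaw))]); print(yaw,(c[0]+c[1])[:2]/2-.075*u)
E
```

```text
[[ 0.5473 -0.3643  0.004 ]
 [ 0.4732 -0.3903  0.004 ]
 [ 0.5172 -0.2712  0.004 ]
 [ 0.4402 -0.2931  0.004 ]]
0.09791239641919275 -72.05285308016721
0.10263750687706755 -71.20572170661144
0.07849907618300041 -160.70478187482
-71 [ 0.4859 -0.3064]
-72 [ 0.4871 -0.306 ]
-73 [ 0.4884 -0.3056]
```

```bash
python3 - <<'E'
from h import *
go(.487,-.3075,.0104,-71.5)
E
```

```text
t=28.70 tool [ 0.4694 -0.2495  0.1988] [ 1.7998e+02  2.0000e-02 -7.3990e+01] F [-0.3  0.6 -1.9] open 0.0449
SHIFT cm [ 6.07 -0.1  18.84] roll rad -0.0435
```

Call:
{"api": "jog_arm", "payload": {
  "commands": [
    {"x": 1,"y": 0,"z": 1,"roll": 0},
    {"x": 2,"y": -0.05,"z": 2,"roll": 0},
    {"x": 2,"y": -0.05,"z": 2.5,"roll": 0},
    {"x": 1.07,"y": 0,"z": 2.5,"roll": 0},
    {"x": 0,"y": 0,"z": 2.5,"roll": -0.0435},
    {"x": 0,"y": 0,"z": 2.5,"roll": 0},
    {"x": 0,"y": 0,"z": 2,"roll": 0},
    {"x": 0,"y": 0,"z": 1,"roll": 0},
    {"x": 0,"y": 0,"z": 0.8,"roll": 0},
    {"x": 0,"y": 0,"z": 0,"roll": 0},
    {"x": 0,"y": 0,"z": 0,"roll": 0}
  ]
}}

```text
clock: 29.8
tool_pos: [0.4877, -0.3081, 0.0317]
orientation: [-180.0, -0.0, -71.5]
force: [0.5, 0.2, -2.1]
opening: 0.045
```

```bash
python3 - <<'E'
from h import *
go(.487,-.3075,.0104,-71.5)
E
```

```text
t=29.80 tool [ 0.4877 -0.3081  0.0317] [-1.7996e+02 -4.0000e-02 -7.1490e+01] F [ 0.5  0.2 -2.1] open 0.0450
SHIFT cm [-0.08  0.05  2.13] roll rad 0.0002
```

Call:
{"api": "jog_arm", "payload": {
  "commands": [
    {"x": 0,"y": 0.05,"z": 0.6,"roll": 0},
    {"x": 0,"y": 0,"z": 0.6,"roll": 0},
    {"x": 0,"y": 0,"z": 0.4,"roll": 0},
    {"x": 0,"y": 0,"z": 0.3,"roll": 0},
    {"x": 0,"y": 0,"z": 0.1,"roll": 0},
    {"x": 0,"y": 0,"z": 0,"roll": 0},
    {"x": 0,"y": 0,"z": 0,"roll": 0}
  ]
}}

```text
clock: 30.5
tool_pos: [0.4867, -0.3082, 0.0112]
orientation: [-180.0, -0.0, -71.5]
force: [-0.7, 0.3, -2.5]
opening: 0.0445
```

Call:
{"api": "jog_arm", "payload": {
  "commands": [
    {"x": 0,"y": 0,"z": 0.1,"roll": 0},
    {"x": 0,"y": 0,"z": 0,"roll": 0},
    {"x": 0,"y": 0,"z": 0,"roll": 0}
  ]
}}

```text
clock: 30.8
tool_pos: [0.4867, -0.3082, 0.0102]
orientation: [-180.0, -0.0, -71.5]
force: [-0.0, 0.0, -1.8]
opening: 0.0451
```

Call:
{"api": "jog_arm", "payload": {
  "commands": [
    {"x": 0,"y": 0,"z": 0.08,"roll": 0},
    {"x": 0,"y": 0,"z": 0,"roll": 0},
    {"x": 0,"y": 0,"z": 0,"roll": 0}
  ]
}}

```text
clock: 31.1
tool_pos: [0.4868, -0.3082, 0.0102]
orientation: [-180.0, -0.0, -71.5]
force: [-1.5, 2.4, 7.7]
opening: 0.0448
```

Call:
{"api": "jog_arm", "payload": {
  "commands": [
    {"x": 0,"y": 0,"z": 0,"roll": 0},
    {"x": 0,"y": 0,"z": 0,"roll": 0},
    {"x": 0,"y": 0,"z": 0,"roll": 0},
    {"x": 0,"y": 0,"z": 0,"roll": 0},
    {"x": 0,"y": 0,"z": 0,"roll": 0},
    {"x": 0,"y": 0,"z": 0,"roll": 0},
    {"x": 0,"y": 0,"z": 0,"roll": 0},
    {"x": 0,"y": 0,"z": 0,"roll": 0}
  ],
  "gripper": 8.76
}}

```text
clock: 31.9
tool_pos: [0.4865, -0.3082, 0.0092]
orientation: [180.0, 0.0, -71.5]
force: [-0.4, -0.6, -0.2]
opening: 0.0875
```

Call:
{"api": "jog_arm", "payload": {
  "commands": [
    {"x": 0,"y": 0,"z": -0.5,"roll": 0},
    {"x": 0,"y": 0,"z": -1,"roll": 0},
    {"x": 0,"y": 0,"z": -2,"roll": 0},
    {"x": 0,"y": 0,"z": -3,"roll": 0},
    {"x": -1,"y": 0,"z": -4,"roll": 0},
    {"x": -2,"y": 0,"z": -4,"roll": 0},
    {"x": -2,"y": 0,"z": -4,"roll": 0},
    {"x": -1,"y": 0,"z": -2,"roll": 0},
    {"x": 0,"y": 0,"z": -1,"roll": 0},
    {"x": 0,"y": 0,"z": 0,"roll": 0},
    {"x": 0,"y": 0,"z": 0,"roll": 0}
  ]
}}

```text
clock: 33.0
tool_pos: [0.4672, -0.2514, 0.2234]
orientation: [180.0, 0.0, -71.5]
force: [0.0, -0.1, -1.3]
opening: 0.0879
```

```bash
python3 - <<'E'
from h import *
go(.4962,.2682,.2,-76)
o=ctrl.get_obs(); s=ctrl.snapshot("wrist"); T=cam(s,o)
import pickle; pickle.dump((s,T),open("w5.pkl","wb"))
cv2.imwrite("pics/w5.png",s["image"][:,:,::-1])
E
```

```text
t=33.00 tool [ 0.4672 -0.2514  0.2234] [ 1.7995e+02  5.0000e-02 -7.1540e+01] F [ 0.  -0.1 -1.3] open 0.0879
SHIFT cm [-48.36 -19.2    2.36] roll rad 0.0778
```

View pics/w5.png

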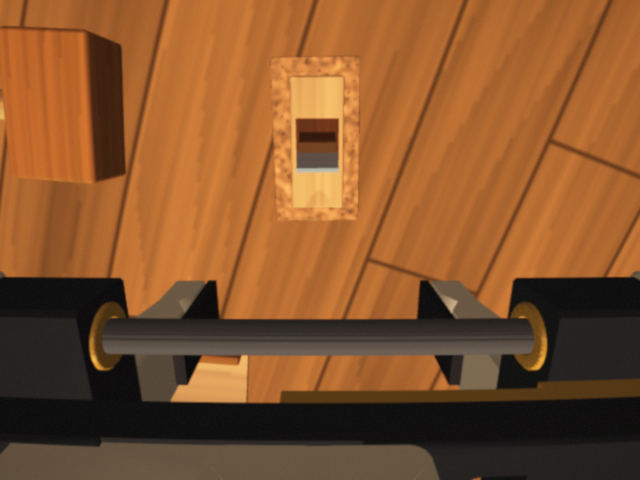

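```bash
python3 - <<'E'
from h import *
import pickle
np.set_printoptions(precision=4,suppress=True)
s,T=pickle.load(open("w5.pkl","rb"))
cv2.imwrite("pics/w5z.png",cv2.resize(s["image"][40:235,240:400],None,fx=3,fy=3,interpolation=cv2.INTER_CUBIC)[:,:,::-1])
for p,z in(([(271,56),(360,56),(357.5,220),(278,220)],.004),([(291,76.5),(343,77),(342,208),(292,208)],.04)):
    c=unproj(s,T,p,z); print(c.mean(0))
    for i in range(4):
        d=c[(i+1)%4]-c[i]; print(np.linalg.norm(d),np.degrees(np.arctan2(d[1],d[0])))
E
```

```text
[ 0.4863 -0.3078  0.004 ]
0.07915881767316829 -161.54039835223801
0.14989985589594496 109.0248088074912
0.07812577004114994 18.426117866363242
0.14986795526227517 -70.58008719482568
[ 0.4856 -0.3067  0.04  ]
0.04228587499976164 -162.05732407997843
0.10863294563416524 108.89722420978202
0.044063118851044566 18.429157337183007
0.10899199779007035 -72.03940509316386
```

View pics/w5z.png

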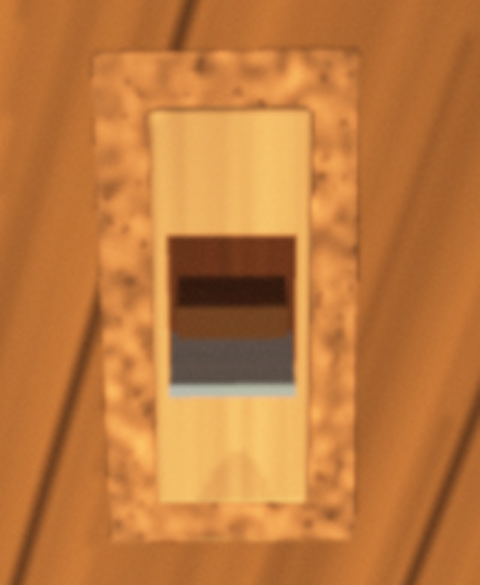

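Call:
{"api": "jog_arm", "payload": {
  "commands": [
    {"x": -2,"y": -0.8,"z": 0,"roll": 0},
    {"x": -4,"y": -1.6,"z": 0,"roll": 0},
    {"x": -4.4,"y": -1.75,"z": 0,"roll": 0},
    {"x": -4.4,"y": -1.75,"z": 0,"roll": 0},
    {"x": -4.4,"y": -1.75,"z": 0,"roll": 0},
    {"x": -4.4,"y": -1.75,"z": 0,"roll": 0},
    {"x": -4.4,"y": -1.75,"z": 0,"roll": 0},
    {"x": -4.4,"y": -1.75,"z": 0,"roll": 0},
    {"x": -4.4,"y": -1.75,"z": 0,"roll": 0},
    {"x": -4.4,"y": -1.75,"z": 0,"roll": 0},
    {"x": -4,"y": -1.6,"z": 0,"roll": 0},
    {"x": -3,"y": -1.2,"z": 0,"roll": 0.078}
  ]
}}

```text
clock: 34.25
tool_pos: [0.4967, 0.2687, 0.2221]
orientation: [179.8, -0.1, -76.0]
force: [1.0, -0.1, -0.7]
opening: 0.0877
```

Call:
{"api": "jog_arm", "payload": {
  "commands": [
    {"x": 0,"y": 0,"z": 0,"roll": 0},
    {"x": 0,"y": 0,"z": 0,"roll": 0}
  ]
}}

```text
clock: 34.45
tool_pos: [0.4965, 0.2667, 0.222]
orientation: [179.8, -0.1, -75.9]
force: [0.1, 0.3, 0.6]
opening: 0.0875
```

```bash
python3 - <<'E'
from h import *
go(.4962,.2682,.0805,-76)
o=ctrl.get_obs(); s=ctrl.snapshot("wrist")
cv2.imwrite("pics/w6.png",s["image"][:,:,::-1])
E
```

```text
t=34.45 tool [0.4965 0.2667 0.222 ] [ 1.798e+02 -1.200e-01 -7.592e+01] F [0.1 0.3 0.6] open 0.0875
SHIFT cm [-0.18 -0.06 14.15] roll rad 0.0014
```

View pics/w6.png

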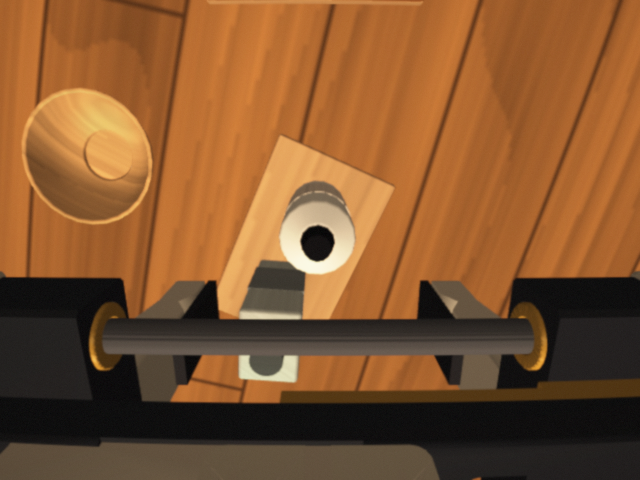

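Call:
{"api": "jog_arm", "payload": {
  "commands": [
    {"x": -0.15,"y": -0.05,"z": 1,"roll": 0},
    {"x": 0,"y": 0,"z": 2,"roll": 0},
    {"x": 0,"y": 0,"z": 2,"roll": 0},
    {"x": 0,"y": 0,"z": 2,"roll": 0},
    {"x": 0,"y": 0,"z": 2,"roll": 0},
    {"x": 0,"y": 0,"z": 2,"roll": 0},
    {"x": 0,"y": 0,"z": 1.5,"roll": 0},
    {"x": 0,"y": 0,"z": 1,"roll": 0},
    {"x": 0,"y": 0,"z": 0.5,"roll": 0},
    {"x": 0,"y": 0,"z": 0,"roll": 0},
    {"x": 0,"y": 0,"z": 0,"roll": 0},
    {"x": 0,"y": 0,"z": 0,"roll": 0}
  ]
}}

```text
clock: 35.7
tool_pos: [0.4974, 0.2686, 0.0851]
orientation: [-179.9, 0.0, -76.0]
force: [-0.1, -0.3, -1.1]
opening: 0.0873
```

Call:
{"api": "jog_arm", "payload": {
  "commands": [
    {"x": 0,"y": 0,"z": 0,"roll": 0},
    {"x": 0,"y": 0,"z": 0,"roll": 0},
    {"x": 0,"y": 0,"z": 0,"roll": 0},
    {"x": 0,"y": 0,"z": 0,"roll": 0},
    {"x": 0,"y": 0,"z": 0,"roll": 0},
    {"x": 0,"y": 0,"z": 0,"roll": 0},
    {"x": 0,"y": 0,"z": 0,"roll": 0},
    {"x": 0,"y": 0,"z": 0,"roll": 0},
    {"x": 0,"y": 0,"z": 0,"roll": 0}
  ],
  "gripper": 4.3
}}

```text
clock: 36.6
tool_pos: [0.497, 0.2683, 0.0843]
orientation: [180.0, -0.0, -76.0]
force: [-0.2, -0.2, 0.7]
opening: 0.053
```

Call:
{"api": "jog_arm", "payload": {
  "commands": [
    {"x": 0,"y": 0,"z": -0.5,"roll": 0},
    {"x": 0,"y": 0,"z": -1,"roll": 0},
    {"x": 0,"y": 0,"z": -1.5,"roll": 0},
    {"x": 0,"y": 0,"z": -2,"roll": 0},
    {"x": 0,"y": 0,"z": -2,"roll": 0},
    {"x": 0,"y": 0,"z": -1.5,"roll": 0},
    {"x": 0,"y": 0,"z": -1,"roll": 0},
    {"x": 0,"y": 0,"z": -0.5,"roll": 0}
  ]
}}

```text
clock: 37.4
tool_pos: [0.4972, 0.2685, 0.1856]
orientation: [-179.9, 0.0, -76.0]
force: [0.2, -0.2, -2.4]
opening: 0.053
```

```bash
python3 -c "
from h import *
go(.5275,-.0403,.18,-76)
"
```

```text
t=37.40 tool [0.4972 0.2685 0.1856] [-1.7993e+02  5.0000e-02 -7.5990e+01] F [ 0.2 -0.2 -2.4] open 0.0530
SHIFT cm [30.7   4.54  0.53] roll rad 0.0002
```

Call:
{"api": "jog_arm", "payload": {
  "commands": [
    {"x": 1,"y": 0.1,"z": 0,"roll": 0},
    {"x": 2,"y": 0.3,"z": 0,"roll": 0},
    {"x": 3,"y": 0.45,"z": 0,"roll": 0},
    {"x": 4,"y": 0.6,"z": 0,"roll": 0},
    {"x": 4,"y": 0.6,"z": 0,"roll": 0},
    {"x": 4,"y": 0.6,"z": 0,"roll": 0},
    {"x": 4,"y": 0.6,"z": 0,"roll": 0},
    {"x": 3.7,"y": 0.55,"z": 0,"roll": 0},
    {"x": 2.5,"y": 0.4,"z": 0,"roll": 0},
    {"x": 1.5,"y": 0.24,"z": 0,"roll": 0},
    {"x": 1,"y": 0.7,"z": 0,"roll": 0},
    {"x": 0,"y": 0,"z": 0,"roll": 0}
  ]
}}

```text
clock: 38.6
tool_pos: [0.5198, -0.0439, 0.1835]
orientation: [179.9, 0.0, -76.1]
force: [1.4, -0.3, -2.3]
opening: 0.0528
```

Call:
{"api": "jog_arm", "payload": {
  "commands": [
    {"x": 0,"y": 0,"z": 0,"roll": 0},
    {"x": 0,"y": 0,"z": 0,"roll": 0}
  ]
}}

```text
clock: 38.8
tool_pos: [0.5213, -0.0416, 0.1842]
orientation: [-180.0, 0.0, -76.0]
force: [0.2, 0.1, -2.4]
opening: 0.053
```

```bash
python3 -c "
from h import *
go(.5273,-.0402,.085,-76)
"
```

```text
t=38.80 tool [ 0.5213 -0.0416  0.1842] [-1.800e+02  1.000e-02 -7.596e+01] F [ 0.2  0.1 -2.4] open 0.0530
SHIFT cm [ 0.01 -0.62  9.92] roll rad 0.0007
```

Call:
{"api": "jog_arm", "payload": {
  "commands": [
    {"x": 0,"y": -0.4,"z": 0,"roll": 0},
    {"x": 0,"y": -0.2,"z": 1,"roll": 0},
    {"x": 0,"y": 0,"z": 2,"roll": 0},
    {"x": 0,"y": 0,"z": 2,"roll": 0},
    {"x": 0,"y": 0,"z": 2,"roll": 0},
    {"x": 0,"y": 0,"z": 1,"roll": 0},
    {"x": 0,"y": 0,"z": 0.8,"roll": 0},
    {"x": 0,"y": 0,"z": 0.5,"roll": 0},
    {"x": 0,"y": 0,"z": 0,"roll": 0},
    {"x": 0,"y": 0,"z": 0,"roll": 0},
    {"x": 0,"y": 0,"z": 0,"roll": 0}
  ]
}}

```text
clock: 39.9
tool_pos: [0.5278, -0.0404, 0.092]
orientation: [-179.9, -0.0, -76.0]
force: [-0.4, -0.1, -2.0]
opening: 0.0527
```

```bash
python3 -c "
from h import *
go(.5273,-.0402,.0843,-76)
"
```

```text
t=39.90 tool [ 0.5278 -0.0404  0.092 ] [-179.92   -0.    -75.99] F [-0.4 -0.1 -2. ] open 0.0527
SHIFT cm [-0.03  0.04  0.77] roll rad 0.0003
```

Call:
{"api": "jog_arm", "payload": {
  "commands": [
    {"x": 0,"y": 0,"z": 0.3,"roll": 0},
    {"x": 0,"y": 0,"z": 0.2,"roll": 0},
    {"x": 0,"y": 0,"z": 0.1,"roll": 0},
    {"x": 0,"y": 0,"z": 0.1,"roll": 0},
    {"x": 0,"y": 0,"z": 0,"roll": 0},
    {"x": 0,"y": 0,"z": 0,"roll": 0}
  ]
}}

```text
clock: 40.5
tool_pos: [0.5273, -0.0405, 0.0843]
orientation: [-180.0, -0.0, -76.0]
force: [-0.7, 0.3, -2.3]
opening: 0.0531
```

Call:
{"api": "jog_arm", "payload": {
  "commands": [
    {"x": 0,"y": 0,"z": 0.08,"roll": 0},
    {"x": 0,"y": 0,"z": 0,"roll": 0},
    {"x": 0,"y": 0,"z": 0,"roll": 0}
  ]
}}

```text
clock: 40.8
tool_pos: [0.5273, -0.0406, 0.0842]
orientation: [-180.0, -0.0, -76.0]
force: [-3.4, 0.6, 6.0]
opening: 0.0529
```

Contact at the expected height; release and rise.

Call:
{"api": "jog_arm", "payload": {
  "commands": [
    {"x": 0,"y": 0,"z": 0,"roll": 0},
    {"x": 0,"y": 0,"z": 0,"roll": 0},
    {"x": 0,"y": 0,"z": 0,"roll": 0},
    {"x": 0,"y": 0,"z": 0,"roll": 0},
    {"x": 0,"y": 0,"z": 0,"roll": 0},
    {"x": 0,"y": 0,"z": 0,"roll": 0},
    {"x": 0,"y": 0,"z": 0,"roll": 0},
    {"x": 0,"y": 0,"z": 0,"roll": 0}
  ],
  "gripper": 8.76
}}

```text
clock: 41.6
tool_pos: [0.5273, -0.0405, 0.0835]
orientation: [-180.0, -0.0, -76.0]
force: [0.0, -0.1, 0.1]
opening: 0.0878
```

Call:
{"api": "jog_arm", "payload": {
  "commands": [
    {"x": 0,"y": 0,"z": -0.5,"roll": 0},
    {"x": 0,"y": 0,"z": -1,"roll": 0},
    {"x": 0,"y": 0,"z": -2,"roll": 0},
    {"x": 0,"y": 0,"z": -3,"roll": 0},
    {"x": 0,"y": 0,"z": -3,"roll": 0},
    {"x": 0,"y": 0,"z": -3,"roll": 0},
    {"x": 0,"y": 0,"z": -1,"roll": 0},
    {"x": 0,"y": 0,"z": -0.5,"roll": 0}
  ]
}}

```text
clock: 42.4
tool_pos: [0.5278, -0.0404, 0.2254]
orientation: [-179.8, 0.0, -76.0]
force: [-0.1, -0.6, -0.5]
opening: 0.0875
```

```bash
python3 -c "
from h import *
go(.5112,.3566,.08,-79.85)
"
```

```text
t=42.40 tool [ 0.5278 -0.0404  0.2254] [-1.7982e+02  1.0000e-02 -7.5990e+01] F [-0.1 -0.6 -0.5] open 0.0875
SHIFT cm [-38.92  -7.96  14.57] roll rad 0.0673
```

Call:
{"api": "jog_arm", "payload": {
  "commands": [
    {"x": -1.5,"y": -0.3,"z": 0,"roll": 0},
    {"x": -3,"y": -0.6,"z": 0,"roll": 0},
    {"x": -4,"y": -0.8,"z": 0,"roll": 0},
    {"x": -4,"y": -0.8,"z": 0,"roll": 0},
    {"x": -4,"y": -0.8,"z": 0,"roll": 0},
    {"x": -4,"y": -0.8,"z": 0,"roll": 0},
    {"x": -4,"y": -0.8,"z": 0,"roll": 0},
    {"x": -4,"y": -0.8,"z": 0,"roll": 0},
    {"x": -4,"y": -0.8,"z": 0,"roll": 0},
    {"x": -3.5,"y": -0.8,"z": 0,"roll": 0},
    {"x": -2.5,"y": -0.6,"z": 0,"roll": 0},
    {"x": -0.4,"y": 0,"z": 0,"roll": 0.067}
  ]
}}

```text
clock: 43.6
tool_pos: [0.509, 0.3585, 0.2217]
orientation: [179.9, -0.1, -79.7]
force: [-0.0, -0.2, -0.6]
opening: 0.0877
```

Call:
{"api": "jog_arm", "payload": {
  "commands": [
    {"x": 0,"y": 0,"z": 0,"roll": 0},
    {"x": 0,"y": 0,"z": 0,"roll": 0}
  ]
}}

```text
clock: 43.8
tool_pos: [0.5094, 0.3555, 0.2226]
orientation: [179.9, -0.1, -79.7]
force: [0.1, -0.2, 0.4]
opening: 0.0877
```

```bash
python3 -c "
from h import *
go(.5112,.3566,.08,-79.85)
s=ctrl.snapshot('top')
cv2.imwrite('pics/t7.png',s['image'][:,:,::-1])
import pickle;pickle.dump(s,open('t7.pkl','wb'))
cv2.imwrite('pics/t7z.png',cv2.resize(s['image'][175:310,220:360],(560,540),interpolation=cv2.INTER_CUBIC)[:,:,::-1])
"
```

```text
t=43.80 tool [0.5094 0.3555 0.2226] [ 1.7993e+02 -6.0000e-02 -7.9730e+01] F [ 0.1 -0.2  0.4] open 0.0877
SHIFT cm [-0.09 -0.22 14.26] roll rad 0.0021
```

View pics/t7z.png

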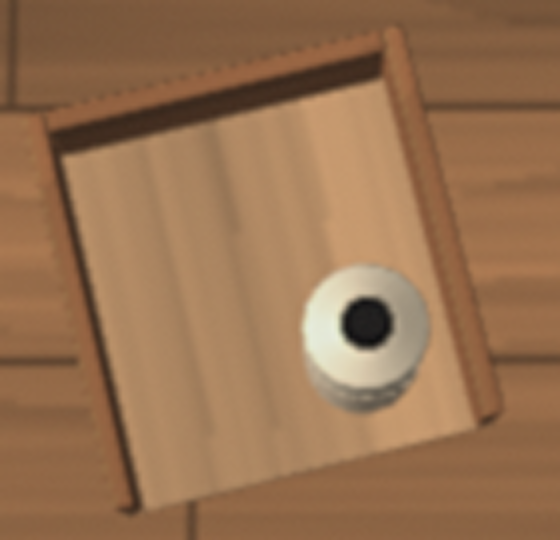

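```bash
cat > cmp.py <<'E'
import cv2,numpy as np
def shift(a,b,x0,y0,x1,y1):
    A=cv2.imread(a,0).astype(np.float32)[y0:y1,x0:x1];B=cv2.imread(b,0).astype(np.float32)[y0:y1,x0:x1]
    out=[]
    W=np.eye(2,3,dtype=np.float32)
    cc,W=cv2.findTransformECC(A,B,W,cv2.MOTION_EUCLIDEAN,(3,200,1e-6),None,1)
    # displacement of patch centre
    c=np.array([(x1-x0)/2,(y1-y0)/2]); d=W[:,:2]@c+W[:,2]-c
    return cc,d,np.degrees(np.arctan2(W[1,0],W[0,0]))
E
python3 -c "
from cmp import *
a,b='pics/top0.png','pics/t7.png'
print(shift(a,b,296,241,326,276),shift(a,b,303,245,321,266))
for p in(a,b):
    g=255-cv2.imread(p,0)[245:265,302:322].astype(float); g=np.clip(g-150,0,None); y,x=np.mgrid[245:265,302:322]; print((g*x).sum()/g.sum(),(g*y).sum()/g.sum())
print('ref wall',shift(a,b,225,175,330,215))
"
```

```text
(0.9887397047046506, array([0.02173355, 0.62191475]), np.float32(-0.04974402)) (0.9883729650251835, array([0.10256893, 0.63711907]), np.float32(-2.8615284))
311.32237871674494 254.64307210786083
311.4034104181266 255.2982947909367
ref wall (0.9996220601805229, array([ 0.00501713, -0.00011083]), np.float32(0.0023975866))
```

Call:
{"api": "jog_arm", "payload": {
  "commands": [
    {"x": -0.09,"y": -0.22,"z": 1,"roll": 0.002},
    {"x": 0,"y": 0,"z": 2,"roll": 0},
    {"x": 0,"y": 0,"z": 2,"roll": 0},
    {"x": 0,"y": 0,"z": 2,"roll": 0},
    {"x": 0,"y": 0,"z": 2,"roll": 0},
    {"x": 0,"y": 0,"z": 2,"roll": 0},
    {"x": 0,"y": 0,"z": 1.5,"roll": 0},
    {"x": 0,"y": 0,"z": 1,"roll": 0},
    {"x": 0,"y": 0,"z": 0.5,"roll": 0},
    {"x": 0,"y": 0,"z": 0,"roll": 0},
    {"x": 0,"y": 0,"z": 0,"roll": 0},
    {"x": 0,"y": 0,"z": 0,"roll": 0}
  ]
}}

```text
clock: 45.05
tool_pos: [0.5121, 0.3577, 0.0843]
orientation: [-179.9, 0.1, -79.9]
force: [0.1, 1.0, 1.2]
opening: 0.0877
```

Call:
{"api": "jog_arm", "payload": {
  "commands": [
    {"x": 0,"y": 0,"z": 0,"roll": 0},
    {"x": 0,"y": 0,"z": 0,"roll": 0},
    {"x": 0,"y": 0,"z": 0,"roll": 0},
    {"x": 0,"y": 0,"z": 0,"roll": 0},
    {"x": 0,"y": 0,"z": 0,"roll": 0},
    {"x": 0,"y": 0,"z": 0,"roll": 0},
    {"x": 0,"y": 0,"z": 0,"roll": 0},
    {"x": 0,"y": 0,"z": 0,"roll": 0},
    {"x": 0,"y": 0,"z": 0,"roll": 0}
  ],
  "gripper": 3.5
}}

```text
clock: 45.95
tool_pos: [0.5117, 0.3572, 0.0834]
orientation: [180.0, -0.0, -79.9]
force: [-0.7, -0.0, -0.6]
opening: 0.0459
```

Call:
{"api": "jog_arm", "payload": {
  "commands": [
    {"x": 0,"y": 0,"z": -0.5,"roll": 0},
    {"x": 0,"y": 0,"z": -1,"roll": 0},
    {"x": 0,"y": 0,"z": -1.5,"roll": 0},
    {"x": 0,"y": 0,"z": -2,"roll": 0},
    {"x": 0,"y": 0,"z": -2,"roll": 0},
    {"x": 0,"y": 0,"z": -1.5,"roll": 0},
    {"x": 0,"y": 0,"z": -1,"roll": 0},
    {"x": 0,"y": 0,"z": -0.5,"roll": 0}
  ]
}}

```text
clock: 46.75
tool_pos: [0.5119, 0.3575, 0.1848]
orientation: [-179.9, 0.1, -79.9]
force: [0.6, -0.0, -3.5]
opening: 0.0457
```

```bash
python3 -c "
from h import *
go(.5097,.0308,.18,-79.85)
"
```

```text
t=46.75 tool [0.5119 0.3575 0.1848] [-1.7994e+02  6.0000e-02 -7.9950e+01] F [ 0.6 -0.  -3.5] open 0.0457
SHIFT cm [32.13  5.92  0.44] roll rad -0.0017
```

Call:
{"api": "jog_arm", "payload": {
  "commands": [
    {"x": 1,"y": 0.2,"z": 0,"roll": 0},
    {"x": 2,"y": 0.4,"z": 0,"roll": 0},
    {"x": 3,"y": 0.6,"z": 0,"roll": 0},
    {"x": 4,"y": 0.7,"z": 0,"roll": 0},
    {"x": 4,"y": 0.7,"z": 0,"roll": 0},
    {"x": 4,"y": 0.7,"z": 0,"roll": 0},
    {"x": 4,"y": 0.7,"z": 0,"roll": 0},
    {"x": 4,"y": 0.7,"z": 0,"roll": 0},
    {"x": 3,"y": 0.6,"z": 0,"roll": 0},
    {"x": 2,"y": 0.4,"z": 0,"roll": 0},
    {"x": 1,"y": 0.2,"z": 0,"roll": 0},
    {"x": 0,"y": 0,"z": 0,"roll": 0}
  ]
}}

```text
clock: 47.95
tool_pos: [0.5086, 0.03, 0.183]
orientation: [179.9, -0.0, -80.1]
force: [0.0, -0.3, -3.4]
opening: 0.0456
```

Call:
{"api": "jog_arm", "payload": {
  "commands": [
    {"x": 0,"y": 0,"z": 0,"roll": 0},
    {"x": 0,"y": 0,"z": 1.5,"roll": 0},
    {"x": 0,"y": 0,"z": 2,"roll": 0},
    {"x": 0,"y": 0,"z": 2,"roll": 0},
    {"x": 0,"y": 0,"z": 1.5,"roll": 0},
    {"x": 0,"y": 0,"z": 1,"roll": 0},
    {"x": 0,"y": 0,"z": 0.5,"roll": 0},
    {"x": 0,"y": 0,"z": 0,"roll": 0},
    {"x": 0,"y": 0,"z": 0,"roll": 0},
    {"x": 0,"y": 0,"z": 0,"roll": 0}
  ]
}}

```text
clock: 48.95
tool_pos: [0.5101, 0.0322, 0.0992]
orientation: [-179.9, 0.0, -79.9]
force: [0.6, -0.2, -3.4]
opening: 0.046
```

```bash
python3 -c "
from h import *
go(.5097,.0316,.0835,-79.85)
"
```

```text
t=48.95 tool [0.5101 0.0322 0.0992] [-1.7992e+02  1.0000e-02 -7.9930e+01] F [ 0.6 -0.2 -3.4] open 0.0460
SHIFT cm [0.05 0.05 1.57] roll rad -0.0014
```

Call:
{"api": "jog_arm", "payload": {
  "commands": [
    {"x": 0.05,"y": 0.02,"z": 0.5,"roll": 0},
    {"x": 0,"y": 0,"z": 0.5,"roll": 0},
    {"x": 0,"y": 0,"z": 0.3,"roll": 0},
    {"x": 0,"y": 0,"z": 0.1,"roll": 0},
    {"x": 0,"y": 0,"z": 0.1,"roll": 0},
    {"x": 0,"y": 0,"z": 0,"roll": 0},
    {"x": 0,"y": 0,"z": 0,"roll": 0}
  ]
}}

```text
clock: 49.65
tool_pos: [0.5095, 0.0314, 0.0835]
orientation: [-180.0, 0.0, -79.9]
force: [0.2, 0.1, -3.7]
opening: 0.0458
```

Call:
{"api": "jog_arm", "payload": {
  "commands": [
    {"x": 0,"y": 0,"z": 0.08,"roll": 0},
    {"x": 0,"y": 0,"z": 0,"roll": 0},
    {"x": 0,"y": 0,"z": 0,"roll": 0}
  ]
}}

```text
clock: 49.95
tool_pos: [0.5096, 0.0314, 0.0834]
orientation: [-180.0, -0.0, -79.9]
force: [-4.4, 0.9, 4.4]
opening: 0.0457
```

Call:
{"api": "jog_arm", "payload": {
  "commands": [
    {"x": 0,"y": 0,"z": 0,"roll": 0},
    {"x": 0,"y": 0,"z": 0,"roll": 0},
    {"x": 0,"y": 0,"z": 0,"roll": 0},
    {"x": 0,"y": 0,"z": 0,"roll": 0},
    {"x": 0,"y": 0,"z": 0,"roll": 0},
    {"x": 0,"y": 0,"z": 0,"roll": 0},
    {"x": 0,"y": 0,"z": 0,"roll": 0},
    {"x": 0,"y": 0,"z": 0,"roll": 0}
  ],
  "gripper": 8.76
}}

```text
clock: 50.75
tool_pos: [0.5094, 0.0314, 0.0827]
orientation: [-180.0, 0.0, -79.9]
force: [-0.5, -0.1, 0.6]
opening: 0.0877
```

Call:
{"api": "jog_arm", "payload": {
  "commands": [
    {"x": 0,"y": 0,"z": -0.5,"roll": 0},
    {"x": 0,"y": 0,"z": -1,"roll": 0},
    {"x": 0,"y": 0,"z": -2,"roll": 0},
    {"x": 0,"y": 0,"z": -3,"roll": 0},
    {"x": 0,"y": 0,"z": -4,"roll": 0},
    {"x": 0,"y": 0,"z": -4,"roll": 0},
    {"x": -3,"y": 0,"z": -2,"roll": 0},
    {"x": -4,"y": 0,"z": 0,"roll": 0},
    {"x": -4,"y": 0,"z": 0,"roll": 0},
    {"x": -4,"y": 0,"z": 0,"roll": 0},
    {"x": -4,"y": 0,"z": 0,"roll": 0},
    {"x": -4,"y": 0,"z": 0,"roll": 0}
  ]
}}

```text
clock: 51.95
tool_pos: [0.4687, 0.2594, 0.249]
orientation: [-179.9, 0.0, -79.9]
force: [0.5, -0.3, 0.4]
opening: 0.0878
```

Call:
{"api": "jog_arm", "payload": {
  "commands": [
    {"x": -4,"y": 0,"z": 0,"roll": 0},
    {"x": -4,"y": 0,"z": 0,"roll": 0},
    {"x": -2,"y": 0,"z": 0,"roll": 0},
    {"x": 0,"y": 0,"z": 0,"roll": 0},
    {"x": 0,"y": 0,"z": 0,"roll": 0}
  ]
}}

```text
clock: 52.45
tool_pos: [0.4516, 0.3562, 0.2479]
orientation: [180.0, -0.0, -79.9]
force: [-0.2, -0.6, 0.8]
opening: 0.0875
```

```bash
python3 -c "
from h import *
from cmp import *
for n in('top','side'):
    s=ctrl.snapshot(n); cv2.imwrite(f'pics/{n}9.png',s['image'][:,:,::-1])
a,b='pics/top0.png','pics/top9.png'
print('bottle',shift(a,b,296,241,326,276),'tin',shift(a,b,250,252,288,285))
print('mallet',shift(a,b,385,65,475,205),'bowl',shift(a,b,110,135,185,205))
"
```

```text
bottle (0.9887474134976236, array([0.01311264, 0.61349013]), np.float32(-0.00050099246)) tin (0.9865151024528931, array([0.22837615, 0.2134243 ]), np.float32(-0.17001586))
mallet (0.9990201974815169, array([-0.00518482, -0.00021704]), np.float32(0.0073510134)) bowl (0.999585578694663, array([ 0.00360254, -0.00039593]), np.float32(-0.007465675))
```

View pics/top9.png

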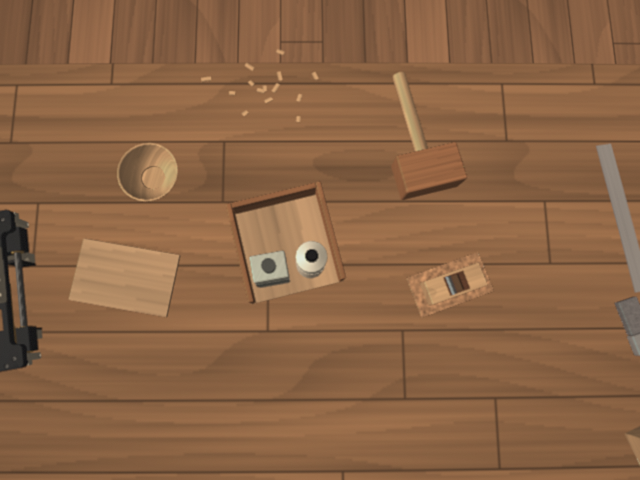

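View pics/side9.png

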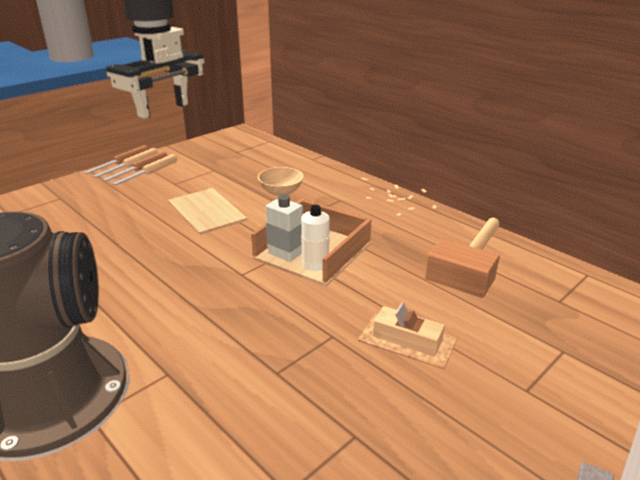

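The bottle and tin are upright on their spots in the caddy, about 1.0 mm and 0.5 mm from where they started. The plane lies centred along the mat at about pixel (450, 284) in the top view. The mallet and bowl have not moved.

```bash
python3 -c "
from plant import ctrl
print(ctrl.close_job())"
```

```text
the job is handed in; nothing more can be done
None
```

The job is done and handed in at about 52.6 s. I stood the tin and then the bottle upright on the side board, and laid the plane sole down on the mat. Then I put the bottle and the tin back upright in the caddy.

- **Plane:** the wrist picture taken just after placing it puts it about 1.3 mm from the mat's centre and within about 1° of its length.
- **Bottle and tin:** comparing top pictures from the start and the end, the bottle is about 1.0 mm from its starting spot, towards the robot. The tin is about 0.5 mm off and turned by about 0.2°. I left the bottle's 1 mm as it was.
- **Mallet and bowl:** the same comparison shows no movement of either (below 0.01 px).
- **Contact:** nothing tipped over. In the readings at the end of each move, the highest force was about 8 N, when setting the plane down. The gripper was open and clear of everything when I handed in.
- **Disagreements:** the side camera put the mat's and board's centres up to 6 mm away from the top camera. For the mat I used the wrist camera's measurement. The bottle was placed from the average of three cameras, which probably explains its 1 mm.
- **Correction on the way:** one move row while carrying the bottle back went about 6 mm too far. I saw it in the reading and corrected it before lowering.

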